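# Change over the bars in the laser marker and start it

### The job

Change over the laser marker: take out the red lock pin and park it, draw the loading slide out, lay the finished brass bars flat in the white tray, and seat every copper bar flat and square in a pocket of the nest, one to a pocket. Then push the slide fully home against its stop, put the lock pin fully down into the lock hole again and press the green start button. Do not bump the laser head, and leave the other things on the bench where they are.

Things in the scene. Friction and masses are not known exactly. Their poses are not given: they have to be found in the camera images.
- laser_head: white head with black lens on the column of a benchtop laser marker with a grey bed 200 x 440 x 24 mm; delicate, fixed. Its frame is the marker's: origin on the bench, midway across the bed and 170 mm from its -y end; x across the bed away from the robot, y along bed and slide towards the column, z up. Head: x within 50 mm, y 83 to 350 mm, lens 205 mm above the bench, box 240 to 325 mm.
- nest (a joint): position in m of the loading slide (aluminium nest plate 132 mm wide, top 47 mm above the bench) along the marker's y: 0 = fully out at its front stop, clear of the head for loading; 0.130 = fully home at its rear stop under the head. Needs 3 N to move, stays where left. Nest middle: marker y = -30 mm + joint; the plate spans -124 to +66 mm about it.
- pocket1 (a point): centre of the floor of a nest pocket (the four are alike). Each pocket is 35 mm along the machine's x, 49 mm along its y, 6 mm deep, so its mouth is 6 mm above this point; moves with the slide; same axes as the machine. This one: near side (-x), column side (+y).
- pocket2 (a point): centre of the floor of a nest pocket (the four are alike). Each pocket is 35 mm along the machine's x, 49 mm along its y, 6 mm deep, so its mouth is 6 mm above this point; moves with the slide; same axes as the machine. This one: far side (+x), column side (+y).
- pocket3 (a point): centre of the floor of a nest pocket (the four are alike). Each pocket is 35 mm along the machine's x, 49 mm along its y, 6 mm deep, so its mouth is 6 mm above this point; moves with the slide; same axes as the machine. This one: near side (-x), grip side (-y).
- pocket4 (a point): centre of the floor of a nest pocket (the four are alike). Each pocket is 35 mm along the machine's x, 49 mm along its y, 6 mm deep, so its mouth is 6 mm above this point; moves with the slide; same axes as the machine. This one: far side (+x), grip side (-y).
- grip (a point): centre of the top of the slide's black upright pull grip: a block 56 mm along the marker's x, 14 mm along its y, standing 34 mm above the nest plate, at the plate's -y end. Pinch it across its 14 mm and pull or push along the marker's y.
- lock_hole (a point): centre of the mouth, in the bed's top face (24 mm above the bench), of the square lock hole: 22 mm wide, 17 mm deep, sides along the marker's axes. It is covered by the slide unless the slide is fully home, when it lies just behind the slide (plate's edge 16.5 mm from the hole's centre, so that the pin's grip stands 2.5 mm behind the plate).
- lock_pin: lock pin: steel shank 20 mm square and 15 mm long under a red square grip 28 mm wide and 34 mm high (110 g). Origin at the centre of the shank's foot, z up towards the grip. Starts in the lock hole, holding the slide home. The foot is stepped down to 14 mm square over its last 6 mm. Fully in when the grip rests on the bed. 
- park_hole (a point): centre of the mouth of the parking hole for the lock pin, in the bed's top face near its corner towards the robot and the bars (-x, -y); the same size, depth and direction as the lock hole.
- done_tray_in (a point): centre of the inner floor of the shallow white tray for finished bars, at the robot's far right: inside 162 mm along its x, 102 mm along its y, walls 4 mm thick and standing 16 mm above this floor; fixed.
- start_top (a point): centre of the top of the round green start button (28 mm across) on a white control pod (34 mm high) at the -x side of the bed; pressed straight down, travel 6 mm, about 5 N at the bottom, springs back.
- start (a joint): how far in m the start button is pressed: 0 = up, 0.006 = fully down.
- bar1: cast copper bar, a plain block 32 mm (its x) by 46 mm (its y) by 16 mm thick (z), about 200 g, lying flat on the bench to the robot's right. Origin at its middle, 8 mm above its underside. Seated in a pocket its origin is 8 mm above the pocket floor, its x along the marker's x and 10 mm of it stand above the nest plate. From none to two of the four bars may be absent.
- bar2: cast copper bar, a plain block 32 mm (its x) by 46 mm (its y) by 16 mm thick (z), about 200 g, lying flat on the bench to the robot's right. Origin at its middle, 8 mm above its underside. Seated in a pocket its origin is 8 mm above the pocket floor, its x along the marker's x and 10 mm of it stand above the nest plate. From none to two of the four bars may be absent.
- bar3: cast copper bar, a plain block 32 mm (its x) by 46 mm (its y) by 16 mm thick (z), about 200 g, lying flat on the bench to the robot's right. Origin at its middle, 8 mm above its underside. Seated in a pocket its origin is 8 mm above the pocket floor, its x along the marker's x and 10 mm of it stand above the nest plate. From none to two of the four bars may be absent.
- bar4: cast copper bar, a plain block 32 mm (its x) by 46 mm (its y) by 16 mm thick (z), about 200 g, lying flat on the bench to the robot's right. Origin at its middle, 8 mm above its underside. Seated in a pocket its origin is 8 mm above the pocket floor, its x along the marker's x and 10 mm of it stand above the nest plate. From none to two of the four bars may be absent.
- done1: finished brass bar with three dark marks on its top face, otherwise the same block as the copper bars: 32 mm (its x) by 46 mm (its y) by 16 mm thick, about 190 g, origin at its middle. Starts seated in a pocket of the nest. Either one or both are there.
- done2: finished brass bar with three dark marks on its top face, otherwise the same block as the copper bars: 32 mm (its x) by 46 mm (its y) by 16 mm thick, about 190 g, origin at its middle. Starts seated in a pocket of the nest. Either one or both are there.
- jar: Not part of the job; leave it be. Origin at its underside. Small glass jar with black cap, 36 mm across, 48 mm high.
- doming_block: Not part of the job; leave it be. Origin at its underside. Steel cube, 34 mm.
- bangle_blank: Not part of the job; leave it be. Origin at its underside. Brass ring lying flat, 36 mm across, 12 mm high.
- polish: Not part of the job; leave it be. Origin at its underside. Blue upright cylinder of polish, 32 mm across, 30 mm high.
- ring_box: Not part of the job; leave it be. Origin at its underside. Blue ring box, 36 mm square, 28 mm high.
There are look-alikes about, which are no part of the job. What is shaped like the part that bears done_tray_in but turquoise is not meant.

How it is judged (in metres and radians):
On the way, in this order (a step that is already met when the one before it is completed fails the run):
1. the lock pin is parked fully down in its parking hole (horizontal distance between lock_pin and park_hole below 0.004 m and z of lock_pin in the frame of park_hole below -0.0125 m and angle between lock_pin's own z axis and vertical below 0.08 rad), for 0.2 s.
2. with the slide out, every brass bar lies flat in the tray and every copper bar is seated flat and square in a pocket (((horizontal distance between bar1 and pocket1 below 0.004 m and z of bar1 in the frame of pocket1 between 0.0062 and 0.0098 m and angle between the z axis of bar1 and the z axis of pocket1, either way round below 0.05 rad) or (horizontal distance between bar1 and pocket2 below 0.004 m and z of bar1 in the frame of pocket2 between 0.0062 and 0.0098 m and angle between the z axis of bar1 and the z axis of pocket2, either way round below 0.05 rad) or (horizontal distance between bar1 and pocket3 below 0.004 m and z of bar1 in the frame of pocket3 between 0.0062 and 0.0098 m and angle between the z axis of bar1 and the z axis of pocket3, either way round below 0.05 rad) or (horizontal distance between bar1 and pocket4 below 0.004 m and z of bar1 in the frame of pocket4 between 0.0062 and 0.0098 m and angle between the z axis of bar1 and the z axis of pocket4, either way round below 0.05 rad)) and ((horizontal distance between bar2 and pocket1 below 0.004 m and z of bar2 in the frame of pocket1 between 0.0062 and 0.0098 m and angle between the z axis of bar2 and the z axis of pocket1, either way round below 0.05 rad) or (horizontal distance between bar2 and pocket2 below 0.004 m and z of bar2 in the frame of pocket2 between 0.0062 and 0.0098 m and angle between the z axis of bar2 and the z axis of pocket2, either way round below 0.05 rad) or (horizontal distance between bar2 and pocket3 below 0.004 m and z of bar2 in the frame of pocket3 between 0.0062 and 0.0098 m and angle between the z axis of bar2 and the z axis of pocket3, either way round below 0.05 rad) or (horizontal distance between bar2 and pocket4 below 0.004 m and z of bar2 in the frame of pocket4 between 0.0062 and 0.0098 m and angle between the z axis of bar2 and the z axis of pocket4, either way round below 0.05 rad)) and ((horizontal distance between bar3 and pocket1 below 0.004 m and z of bar3 in the frame of pocket1 between 0.0062 and 0.0098 m and angle between the z axis of bar3 and the z axis of pocket1, either way round below 0.05 rad) or (horizontal distance between bar3 and pocket2 below 0.004 m and z of bar3 in the frame of pocket2 between 0.0062 and 0.0098 m and angle between the z axis of bar3 and the z axis of pocket2, either way round below 0.05 rad) or (horizontal distance between bar3 and pocket3 below 0.004 m and z of bar3 in the frame of pocket3 between 0.0062 and 0.0098 m and angle between the z axis of bar3 and the z axis of pocket3, either way round below 0.05 rad) or (horizontal distance between bar3 and pocket4 below 0.004 m and z of bar3 in the frame of pocket4 between 0.0062 and 0.0098 m and angle between the z axis of bar3 and the z axis of pocket4, either way round below 0.05 rad)) and ((horizontal distance between bar4 and pocket1 below 0.004 m and z of bar4 in the frame of pocket1 between 0.0062 and 0.0098 m and angle between the z axis of bar4 and the z axis of pocket1, either way round below 0.05 rad) or (horizontal distance between bar4 and pocket2 below 0.004 m and z of bar4 in the frame of pocket2 between 0.0062 and 0.0098 m and angle between the z axis of bar4 and the z axis of pocket2, either way round below 0.05 rad) or (horizontal distance between bar4 and pocket3 below 0.004 m and z of bar4 in the frame of pocket3 between 0.0062 and 0.0098 m and angle between the z axis of bar4 and the z axis of pocket3, either way round below 0.05 rad) or (horizontal distance between bar4 and pocket4 below 0.004 m and z of bar4 in the frame of pocket4 between 0.0062 and 0.0098 m and angle between the z axis of bar4 and the z axis of pocket4, either way round below 0.05 rad)) and x of done1 in the frame of done_tray_in between -0.07 and 0.07 m and y of done1 in the frame of done_tray_in between -0.04 and 0.04 m and z of each of done1, done2 in the frame of done_tray_in below 0.014 m and angle between the z axis of each of done1, done2 and the z axis of done_tray_in, either way round below 0.1 rad and x of done2 in the frame of done_tray_in between -0.07 and 0.07 m and y of done2 in the frame of done_tray_in between -0.04 and 0.04 m and value of joint nest below 0.09 m), for 0.2 s.
3. the slide is fully home with every copper bar seated (((horizontal distance between bar1 and pocket1 below 0.004 m and z of bar1 in the frame of pocket1 between 0.0062 and 0.0098 m and angle between the z axis of bar1 and the z axis of pocket1, either way round below 0.05 rad) or (horizontal distance between bar1 and pocket2 below 0.004 m and z of bar1 in the frame of pocket2 between 0.0062 and 0.0098 m and angle between the z axis of bar1 and the z axis of pocket2, either way round below 0.05 rad) or (horizontal distance between bar1 and pocket3 below 0.004 m and z of bar1 in the frame of pocket3 between 0.0062 and 0.0098 m and angle between the z axis of bar1 and the z axis of pocket3, either way round below 0.05 rad) or (horizontal distance between bar1 and pocket4 below 0.004 m and z of bar1 in the frame of pocket4 between 0.0062 and 0.0098 m and angle between the z axis of bar1 and the z axis of pocket4, either way round below 0.05 rad)) and ((horizontal distance between bar2 and pocket1 below 0.004 m and z of bar2 in the frame of pocket1 between 0.0062 and 0.0098 m and angle between the z axis of bar2 and the z axis of pocket1, either way round below 0.05 rad) or (horizontal distance between bar2 and pocket2 below 0.004 m and z of bar2 in the frame of pocket2 between 0.0062 and 0.0098 m and angle between the z axis of bar2 and the z axis of pocket2, either way round below 0.05 rad) or (horizontal distance between bar2 and pocket3 below 0.004 m and z of bar2 in the frame of pocket3 between 0.0062 and 0.0098 m and angle between the z axis of bar2 and the z axis of pocket3, either way round below 0.05 rad) or (horizontal distance between bar2 and pocket4 below 0.004 m and z of bar2 in the frame of pocket4 between 0.0062 and 0.0098 m and angle between the z axis of bar2 and the z axis of pocket4, either way round below 0.05 rad)) and ((horizontal distance between bar3 and pocket1 below 0.004 m and z of bar3 in the frame of pocket1 between 0.0062 and 0.0098 m and angle between the z axis of bar3 and the z axis of pocket1, either way round below 0.05 rad) or (horizontal distance between bar3 and pocket2 below 0.004 m and z of bar3 in the frame of pocket2 between 0.0062 and 0.0098 m and angle between the z axis of bar3 and the z axis of pocket2, either way round below 0.05 rad) or (horizontal distance between bar3 and pocket3 below 0.004 m and z of bar3 in the frame of pocket3 between 0.0062 and 0.0098 m and angle between the z axis of bar3 and the z axis of pocket3, either way round below 0.05 rad) or (horizontal distance between bar3 and pocket4 below 0.004 m and z of bar3 in the frame of pocket4 between 0.0062 and 0.0098 m and angle between the z axis of bar3 and the z axis of pocket4, either way round below 0.05 rad)) and ((horizontal distance between bar4 and pocket1 below 0.004 m and z of bar4 in the frame of pocket1 between 0.0062 and 0.0098 m and angle between the z axis of bar4 and the z axis of pocket1, either way round below 0.05 rad) or (horizontal distance between bar4 and pocket2 below 0.004 m and z of bar4 in the frame of pocket2 between 0.0062 and 0.0098 m and angle between the z axis of bar4 and the z axis of pocket2, either way round below 0.05 rad) or (horizontal distance between bar4 and pocket3 below 0.004 m and z of bar4 in the frame of pocket3 between 0.0062 and 0.0098 m and angle between the z axis of bar4 and the z axis of pocket3, either way round below 0.05 rad) or (horizontal distance between bar4 and pocket4 below 0.004 m and z of bar4 in the frame of pocket4 between 0.0062 and 0.0098 m and angle between the z axis of bar4 and the z axis of pocket4, either way round below 0.05 rad)) and value of joint nest above 0.128 m), for 0.2 s.
4. the lock pin is fully in the lock hole (all of step 3 and horizontal distance between lock_pin and lock_hole below 0.004 m and z of lock_pin in the frame of lock_hole below -0.0132 m and angle between lock_pin's own z axis and vertical below 0.06 rad), for 0.2 s.
5. the start button is pressed down with bars, slide and lock pin in place (all of step 4 and value of joint start above 0.004 m), for 0.05 s.
At the end, for the whole second after the job is handed in: Brass bars lie flat in the tray, every copper bar is in a pocket (centre within 4 mm, on the floor within 1.8 mm, flat within 3 degrees), the slide within 2 mm of home, the lock pin in the lock hole with its grip within 1.8 mm of the bed, start has been pressed and is up again, all at rest (all of step 4 and x of done1 in the frame of done_tray_in between -0.07 and 0.07 m and y of done1 in the frame of done_tray_in between -0.04 and 0.04 m and z of each of done1, done2 in the frame of done_tray_in below 0.014 m and angle between the z axis of each of done1, done2 and the z axis of done_tray_in, either way round below 0.1 rad and x of done2 in the frame of done_tray_in between -0.07 and 0.07 m and y of done2 in the frame of done_tray_in between -0.04 and 0.04 m and value of joint start below 0.002 m and linear speed of each of bar1, bar2, bar3, bar4, done1, done2, lock_pin below 0.02 m/s); the robot touches nothing.
It fails at once if the laser head is bumped (over 3 N) (contact force between any of the arm, the fingers and laser_head above 3 N).
It fails at once if one of the other things on the bench is pushed more than 5 cm from its place (distance of any of jar, doming_block, bangle_blank, polish, ring_box from where it was at the start of the episode above 0.05 m).
Of bar1, bar2, bar3, bar4 only 2 to 4 are there at a start; the rules pass over those that are not, and their reading is None.
Of done1, done2 only 1 to 2 are there at a start; the rules pass over those that are not, and their reading is None.
At some moment in a run one of bar1, bar2, bar3, bar4, done1, done2 may be knocked a few centimetres aside while the robot is not near it.
Once in a run the grip may slacken for a moment while it holds something.
It also fails if it takes over 210 s, if anything falls off the work surface, if the arm or the gripper's body presses on something with over 40 N, if the wrist force passes 120 N, or if a joint passes its speed limit or range.

### The arm

A 6-joint arm with a two-finger parallel gripper is mounted at the origin on the work surface. World frame = base frame: x ahead of the robot, y to its left, z up, the work surface at z = 0. Lengths are in mm, angles in rad, forces in N, time in s.
With the tool pointing down it reaches from about 150 to 775 mm from the base axis. Payload 6.1 kg.
Tool frame: the origin (TCP) lies at the very end of the fingers, on their centre line; the grasp point (between the pads) lies 19 mm behind it; z points along the fingers, x is the direction in which the jaws open and shut, and the axes are right-handed (so a half turn about z gives the same grasp; the last joint's range is limited). The gripper opens to 85 mm and grips with 20 to 120 N. Pads are 22 mm wide; open, the fingers measure 114 mm over their backs; the gripper's body (76 mm by 85 mm) begins 54 mm behind the grasp point. The pads swing forward as they close: fully open they stand 13 mm farther back than shut.
Start: joints at [1.247, 0.126, -0.04, 1.405, 0, 1.571], TCP at [167.033, 497.703, 231.295] pointing down, gripper open.
Joint ranges: [-2.72, 2.72], [-0.95, 1.95], [-1.27, 1.35], [-1.78, 2.02], [-1.46, 1.47], [-3.14, 3.14]. Speed limits (rad/s): [2.39, 2.39, 3.01, 3.14, 3.14, 3.14].

### API

Orientations are given as [roll, pitch, yaw] about the fixed x, y, z axes, in that order (R = Rz(yaw) Ry(pitch) Rx(roll)).
In Python, from cell import bot gives the robot as it stands. The module is installed in compiled form; this text tells all that it offers.
- The arm moves only by the shell command python3 -m crank 'ROWS' [FORCE]. ROWS is JSON, one flat list of numbers, 7 for each row, row after row: the shift along the tool's x, y, z in cm, then the turn, a rotation vector about the tool's x, y, z in rad, then the gripper command: -1 is shut, 1 is fully open, values between are in proportion. A call has 1 to 8 rows; each row is the pose to reach, as a shift and turn from the pose measured when the call began, along the tool's axes at that moment; what a row does not reach only later rows make up. A row lasts 1/12 s, in which the tool goes at most 41.7 mm and 7.16 degrees, less where a joint would pass 70% of its speed; a pose out of reach is approached as far as the arm can. A call with a gripper value outside its range is refused whole. The fingers move at their own pace and stop on an object; FORCE is the grip in N (left out, the last holds). Time passes only in rows, so rows that repeat a pose let the fingers close. It gives the time, the measured TCP pose, the force and the opening at its end, in the units of the state.
- bot.read_state(): the state, without advancing time (a new reading comes with each control period).
- bot.grab_frame(name): name is "side" or "top" or "wrist"; returns (picture, depth): 400x640x3 uint8, red, green, blue; 400x640 float32, mm along the optical axis (not along the pixel's ray), 0 where there is no reading.
- bot.calibration(name): a dict with "fx", "fy", "cx", "cy" (pixels), "dist_coeffs" ([k1, k2, p1, p2, k3] as OpenCV has them; the pictures are not rectified), "position" and "attitude" of the camera in the world. Camera axes: x right, y up, looking along -z (the intrinsics and any distortion apply to the point x, -y, -z); pixel columns grow to the right and rows downward; lengths in mm; the calibration is good to about 2 mm. A picture is of the moment at which its call begins: read the wrist's pose just before it. calibration takes no time and is no camera call; for the wrist camera it gives the pose at the moment of the call.
- bot.hand_in(): hands the job in, once; it reports no verdict.
The state is a dict: "time": time; "joint_pos": joint angles; "dq": joint speeds; "joint_efforts": joint torques, N m; "eef_pos": TCP position; "eef_rot": TCP orientation; "wrist_force": force on the tool from outside, world axes, zero at the start; "torque": the same for the moment, N m; "opening": opening from 0.0 (shut) to 1.0 (fully open).
Only numpy, scipy, OpenCV 4.12 (cv2) and the standard library are available. Lean on these libraries where they do the work, as an engineer would, in place of code of your own. Each camera call takes 0.05 s, during which the arm holds its last target.

## Working session

There is one attempt and no reset: what is moved stays moved. The work goes in short steps, Python scripts to look and compute and a shell command to move; the robot and the scene stay as the last step left them, time stands still between calls to the robot, and variables do not carry over. Pictures are saved under pics/ and viewed, and the job is handed in when it is done.

```bash
mkdir -p pics; ls; cat > h.py <<'E'
import numpy as np,cv2
from cell import bot
from scipy.spatial.transform import Rotation as R
def Rm(rpy): return R.from_euler('xyz',rpy).as_matrix()
def shot(n,f):
    p,d=bot.grab_frame(n); c=bot.calibration(n); cv2.imwrite('pics/'+f,p[:,:,::-1]); return p,d,c
def att(c):
    a=np.array(c['attitude'],float)
    return a if a.shape==(3,3) else Rm(a)
def rays(px,c):
    K=np.array([[c['fx'],0,c['cx']],[0,c['fy'],c['cy']],[0,0,1.]])
    u=cv2.undistortPoints(np.array(px,float).reshape(-1,1,2),K,np.array(c['dist_coeffs'],float)).reshape(-1,2)
    d=np.c_[u[:,0],-u[:,1],-np.ones(len(u))]
    return d@att(c).T
def onz(px,c,z):
    r=rays(px,c); o=np.array(c['position'],float)
    return o+r*((z-o[2])/r[:,2])[:,None]
def dep(px,d,c):
    r=rays(px,c); o=np.array(c['position'],float)
    px=np.array(px).reshape(-1,2).astype(int)
    return o+r*d[px[:,1],px[:,0]][:,None]
def cloud(d,c):
    v,u=np.mgrid[0:400,0:640]
    P=dep(np.c_[u.ravel(),v.ravel()],d,c).reshape(400,640,3); P[d==0]=np.nan
    return P
E
python3 - <<'E'
from h import *
print(bot.read_state())
for n in('side','top','wrist'):
    p,d,c=shot(n,n+'0.png'); print(n,c); np.savez('pics/'+n+'0.npz',p=p,d=d)
E
```

```text
pics
{'time': 0.0, 'joint_pos': array([ 1.24699730e+00,  1.26371548e-01, -4.06083154e-02,  1.40543281e+00,
        1.26638484e-05,  1.57081195e+00]), 'dq': array([-1.33761410e-03, -8.34016744e-06,  7.64727083e-04,  7.01612050e-04,
       -1.83532060e-05, -1.84077115e-03]), 'joint_efforts': array([ 1.07246266e-03, -4.35913002e+01,  3.52922487e+01,  1.70980120e-02,
        7.32410945e-05, -1.02216177e-05]), 'eef_pos': array([166.90116813, 497.31722219, 230.53278717]), 'eef_rot': array([-3.14158001e+00,  1.61635030e-03,  1.24698168e+00]), 'wrist_force': array([ 0.63190637,  0.74385099, -0.30066321]), 'torque': array([ 0.03289992, -0.04607035, -0.01811956]), 'opening': 1.0009173377867229}
side {'fx': 391.76239534950844, 'fy': 391.76239534950844, 'cx': 324.2920773332643, 'cy': 196.4815113879212, 'dist_coeffs': array([-0.06633185,  0.        ,  0.        ,  0.        ,  0.        ]), 'position': array([ 242.59983964, -784.37233701,  489.03799344]), 'attitude': array([ 1.04893309,  0.00181223, -0.28320162])}
top {'fx': 400.03097271599125, 'fy': 400.03097271599125, 'cx': 322.69608714740394, 'cy': 196.87544736751337, 'dist_coeffs': array([-0.10412972,  0.        ,  0.        ,  0.        ,  0.        ]), 'position': array([ 280.80660523,  -69.04839387, 1132.13903939]), 'attitude': array([ 0.14903783, -0.01162533, -1.59530291])}
wrist {'fx': 302.4436415071092, 'fy': 302.4436415071092, 'cx': 320.00200913289586, 'cy': 204.2072418437319, 'dist_coeffs': array([-0.0389235,  0.       ,  0.       ,  0.       ,  0.       ]), 'position': array([ 91.39444094, 522.82704078, 374.13200561]), 'attitude': array([-3.17806971e-01,  2.27137901e-06,  1.24626843e+00])}
```

View pics/side0.png

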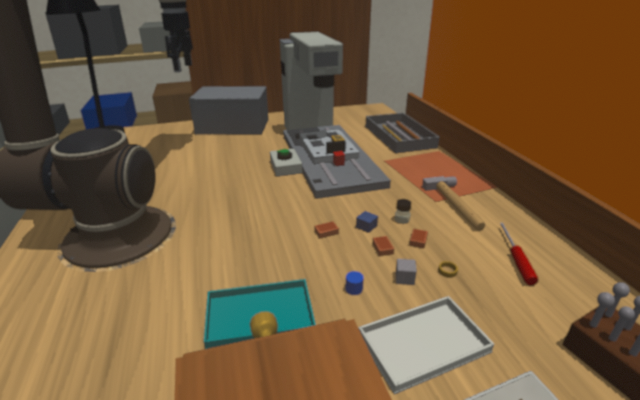

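View pics/top0.png

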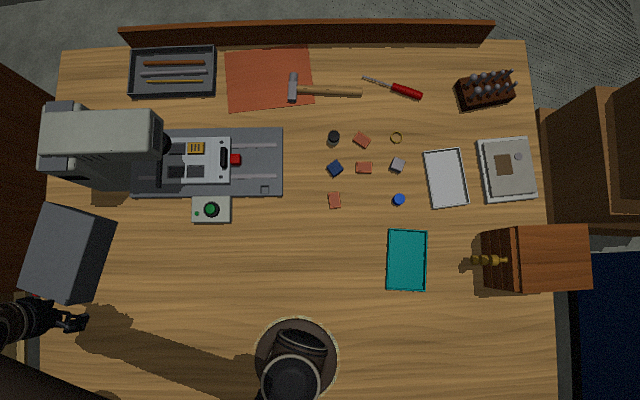

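View pics/wrist0.png

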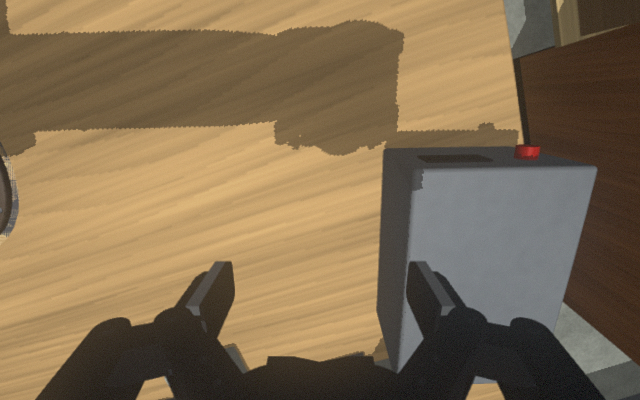

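The side view shows the marker at back centre with the red pin at (338,157). The top view shows the pin at (235,159), the park hole at about (265,188), three copper bars at (361,139), (364,167) and (334,200), and one brass bar at (195,147). It also shows the white tray at (446,178), with the turquoise decoy at (406,260). The wrist camera sees only the grey box.

```bash
python3 - <<'E'
from h import *
z=np.load('pics/top0.npz');p,d=z['p'],z['d'];c=bot.calibration('top')
cv2.imwrite('pics/topc1.png',cv2.resize(p[110:240,120:300,::-1],None,fx=4,fy=4,interpolation=cv2.INTER_CUBIC))
cv2.imwrite('pics/topc2.png',cv2.resize(p[110:230,310:480,::-1],None,fx=4,fy=4,interpolation=cv2.INTER_CUBIC))
P=cloud(d,c)
for n,(u,v) in dict(bench=(300,230),bed=(275,150),bed2=(275,175),plate=(220,143),pin=(236,159),grip=(223,158),tray=(446,178),btn=(211,210),pod=(196,203),b1=(361,139),b2=(364,167),b3=(334,200),brass=(195,148)).items(): print(n,P[v,u].round(1))
hsv=cv2.cvtColor(p,cv2.COLOR_RGB2HSV)
for (u,v) in [(361,139),(364,167),(334,200),(236,159),(195,148),(446,178)]: print(p[v,u],hsv[v,u])
E
```

```text
bench [357.2 -19.9  -0.6]
bed [585.8  47.1  22.1]
bed2 [512.1  47.   25.6]
plate [603.6 200.   46.3]
pin [553.  151.4  58.3]
grip [551.6 183.   78.2]
tray [ 497.1 -446.6    4.5]
btn [413.3 220.1  52.7]
pod [436.1 267.9  33.8]
b1 [ 614.8 -201.2   16.6]
b2 [ 531.6 -206.3   16.8]
b3 [ 438.7 -117.9   14.2]
brass [588.4 268.1  55.9]
[123  66  42] [  9 168 123]
[132  77  52] [  9 155 132]
[130  76  53] [  9 151 130]
[131  16  24] [178 224 131]
[61 54 53] [ 4 33 61]
[153 153 151] [ 30   3 153]
```

```bash
ls pics
```

```text
side0.npz
side0.png
top0.npz
top0.png
topc1.png
topc2.png
wrist0.npz
wrist0.png
```

View pics/topc1.png

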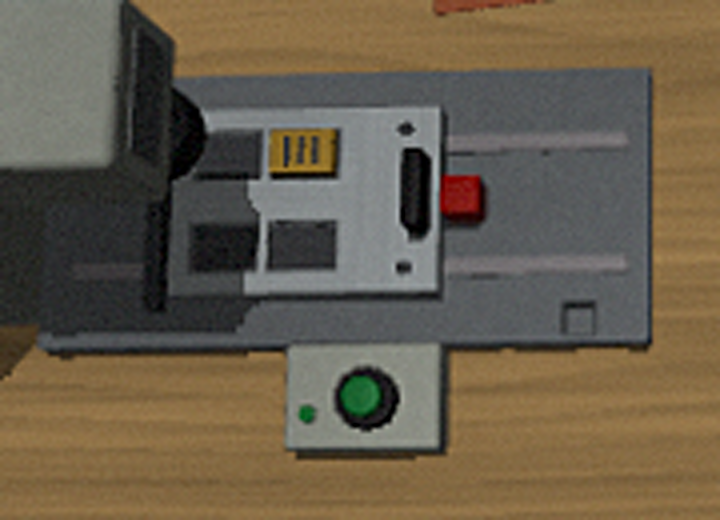

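View pics/topc2.png

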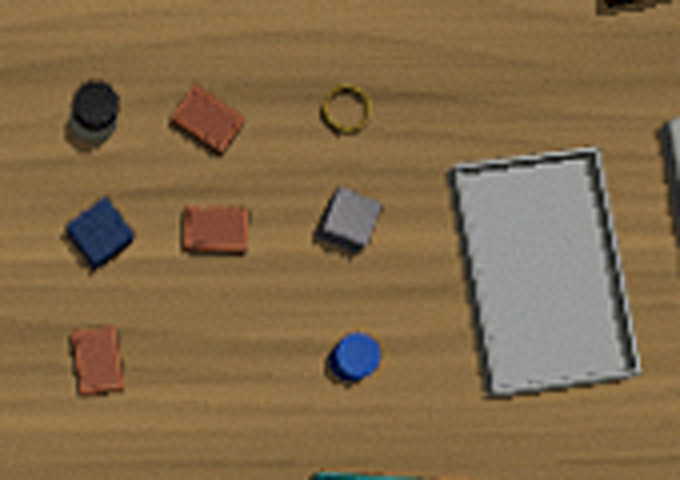

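```bash
cat >> h.py <<'E'
def blobs(m,c,z,amin=60):
    m=cv2.morphologyEx(m.astype(np.uint8)*255,cv2.MORPH_OPEN,np.ones((2,2)))
    out=[]
    for k in cv2.findContours(m,cv2.RETR_EXTERNAL,cv2.CHAIN_APPROX_NONE)[0]:
        if cv2.contourArea(k)<amin: continue
        W=onz(k.reshape(-1,2),c,z)[:,:2].astype(np.float32)
        (cx,cy),(w,h),a=cv2.minAreaRect(W)
        if w<h: w,h,a=h,w,a+90   # a = direction of long side, world degrees
        a=(a+90)%180-90
        out.append((round(cx,1),round(cy,1),round(w,1),round(h,1),round(a,1),k.reshape(-1,2).mean(0).round()))
    return out
E
python3 - <<'E'
from h import *
z=np.load('pics/top0.npz');p,d=z['p'],z['d'];c=bot.calibration('top')
hsv=cv2.cvtColor(p,cv2.COLOR_RGB2HSV);H,S,V=cv2.split(hsv)
cop=(H<13)&(S>130)&(V>85)
for b in blobs(cop,c,16): 
    if b[2]<80: print('cop',b)
for b in blobs(((H>172)|(H<4))&(S>180)&(V>70),c,58): print('red',b)
for b in blobs((H>15)&(H<30)&(S>150)&(V>90),c,57,30): 
    if b[2]<60:print('brass',b)
P=cloud(d,c)
for b in blobs((S<30)&(V>120),c,5,800): print('tray',b)
for b in blobs((H>50)&(H<80)&(S>150),c,53,30): print('green',b)
# bed edge: rightmost bed (+ and sides) by height
bed=(abs(P[:,:,2]-24)<5)&(P[:,:,1]<250)&(P[:,:,0]>440)&(P[:,:,0]<700)&(P[:,:,1]>-20)
for b in blobs(bed,c,24,300): print('bed',b)
m=bed.astype(np.uint8)*255; cv2.imwrite('pics/bedm.png',m)
m=(abs(P[:,:,2]-47)<5)&(P[:,:,1]>140)&(P[:,:,0]>470); 
for b in blobs(m,c,47,300): print('plate',b)
E
```

```text
cop (435.8, -120.9, 44.7, 30.4, 6.5, array([335., 201.]))
cop (528.9, -207.8, 43.6, 29.3, 88.8, array([365., 168.]))
cop (612.0, -206.1, 44.7, 30.9, 53.9, array([363., 140.]))
red (553.1, 153.0, 25.8, 22.7, 88.5, array([235., 159.]))
red (742.8, -337.2, 88.0, 19.7, 68.2, array([408.,  91.]))
brass (256.9, -554.5, 21.7, 17.2, -2.3, array([496., 260.]))
brass (586.3, 257.9, 30.2, 26.0, 88.3, array([199., 149.]))
tray (419.9, 233.3, 104.5, 73.0, -89.6, array([211., 210.]))
tray (493.9, -445.0, 162.5, 99.1, 5.9, array([445., 180.]))
tray (565.4, 266.9, 173.8, 135.7, -89.5, array([204., 159.]))
tray (529.8, -640.4, 171.1, 158.9, 4.9, array([512., 165.]))
tray (665.9, 596.1, 332.0, 128.0, 88.7, array([ 92., 132.]))
green (414.6, 220.0, 28.1, 24.7, 88.8, array([211., 209.]))
bed (553.2, 137.3, 220.5, 199.3, 89.6, array([244., 162.]))
plate (554.0, 264.1, 191.8, 133.0, 88.6, array([201., 159.]))
```

```bash
cat >> h.py <<'E'
def go(x,y,z,yawdeg,tilt=None):
    s=bot.read_state(); p=np.array(s['eef_pos']); R0=Rm(s['eef_rot'])
    Rt=Rm([np.pi,0,np.radians(yawdeg)])
    sh=R0.T@(np.array([x,y,z])-p)/10; rv=R.from_matrix(R0.T@Rt).as_rotvec()
    print('shift cm',sh.round(2),'turn',rv.round(3),'yaw now',np.degrees(s['eef_rot'][2]).round(2),'J6',s['joint_pos'][5].round(2),'rows>=',int(np.ceil(max(np.linalg.norm(sh)*10/41.7,np.degrees(np.linalg.norm(rv))/7.16))))
def st():
    s=bot.read_state(); print('t',s['time'],'p',np.array(s['eef_pos']).round(1),'rot',np.array(s['eef_rot']).round(3),'F',np.array(s['wrist_force']).round(1),'op',round(s['opening'],3),'q',np.array(s['joint_pos']).round(2))
E
python3 -c "
from h import *
go(420,200,240,71.4);go(540,70,240,180)"
```

```text
shift cm [-20.14  33.46  -0.91] turn [-0.     0.001  0.001] yaw now 71.45 J6 1.57 rows>= 10
shift cm [-28.65  48.97  -0.9 ] turn [-1.000e-03  1.000e-03 -1.895e+00] yaw now 71.45 J6 1.57 rows>= 16
```

```bash
python3 -m crank '[-14.3,24.5,-0.9,0,0,-0.9,1, -14.3,24.5,-0.9,0,0,-0.9,1, -14.3,24.5,-0.9,0,0,-0.9,1, -14.3,24.5,-0.9,0,0,-0.9,1, -14.3,24.5,-0.9,0,0,-0.9,1, -14.3,24.5,-0.9,0,0,-0.9,1, -14.3,24.5,-0.9,0,0,-0.9,1, -14.3,24.5,-0.9,0,0,-0.9,1]'; python3 -c "
from h import *
st();go(540,70,240,180)"
```

```text
time: 0.82
eef_pos: [354.8, 281.9, 239.9]
eef_rot: [-3.141, 0.001, 2.147]
wrist_force: [-0.4, 1.0, 0.6]
opening: 1.0
t 0.8167 p [354.8 281.9 239.9] rot [-3.141e+00  1.000e-03  2.147e+00] F [-0.4  1.   0.6] op 1.0 q [ 0.67 -0.01 -0.16  1.42 -0.    0.1 ]
shift cm [-2.785e+01  3.980e+00  2.000e-02] turn [-0.002  0.001 -0.994] yaw now 123.03 J6 0.1 rows>= 8
```

```bash
python3 -m crank '[-27.8,4,0,0,0,-0.994,1, -27.8,4,0,0,0,-0.994,1, -27.8,4,0,0,0,-0.994,1, -27.8,4,0,0,0,-0.994,1, -27.8,4,0,0,0,-0.994,1, -27.8,4,0,0,0,-0.994,1, -27.8,4,0,0,0,-0.994,1, -27.8,4,0,0,0,-0.994,1]'; python3 -c "
from h import *
p,d,c=shot('wrist','w1.png');np.savez('pics/w1.npz',p=p,d=d,pos=c['position'],att=c['attitude']);st();print(c['position'],c['attitude'])"
```

```text
time: 1.48
eef_pos: [541.5, 67.8, 239.5]
eef_rot: [-3.139, -0.0, 3.048]
wrist_force: [-0.0, -0.1, 0.1]
opening: 1.001
t 1.5333 p [543.4  65.7 238.9] rot [-3.138  0.     3.054] F [ 1.  -1.3 -0.8] op 0.998 q [ 0.12  0.17  0.03  1.43 -0.   -1.36]
[536.66226486 -13.70895736 382.68511188] [-3.14373422e-01  1.29766163e-03  3.05289749e+00]
```

View pics/w1.png

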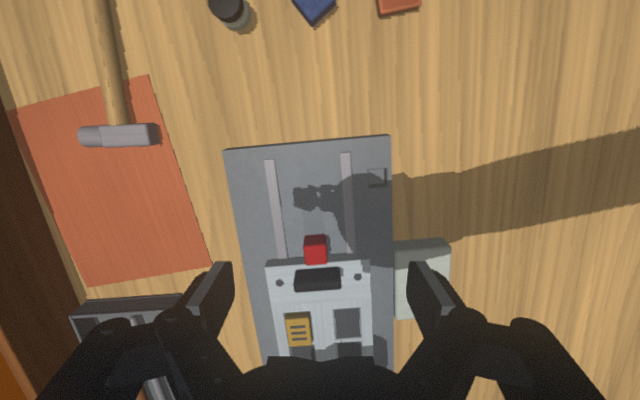

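Wrist view: bed's −y edge runs from (225,150) to (390,136). The pin is at (315,248), the park hole at about (377,177), the pull grip at (318,279), the brass bar at (298,330) and an empty pocket at (348,322).

```bash
python3 - <<'E'
from h import *
z=np.load('pics/w1.npz');p=z['p'];c=bot.calibration('wrist');c['position']=z['pos'];c['attitude']=z['att']
cv2.imwrite('pics/w1c.png',cv2.resize(p[125:365,215:405,::-1],None,fx=2.4*1.5,fy=2.4,interpolation=cv2.INTER_CUBIC)[:, :])
cv2.imwrite('pics/w1c.png',cv2.resize(p[125:310,215:405,::-1],None,fx=3.2,fy=3.2,interpolation=cv2.INTER_CUBIC))
print(onz([(225,150),(390,136)],c,24).round(1))
hsv=cv2.cvtColor(p,cv2.COLOR_RGB2HSV);H,S,V=cv2.split(hsv)
for b in blobs(((H>172)|(H<4))&(S>180)&(V>70),c,58): print('red',b)
P=cloud(z['d'],c)
for v,u in [(200,300),(248,315),(242,315),(279,318),(155,250),(300,280),(178,378)]: print(P[v,u].round(1))
E
```

```text
[[653.6  25.2  24. ]
 [458.8  26.3  24. ]]
[571.8  95.   23.4]
[557.1 144.6  59.3]
[556.9 141.   50.4]
[556.4 177.3  74.6]
[624.2  33.5  26.7]
[610.6 221.6  47. ]
[471.1  79.8   5.8]
```

View pics/w1c.png

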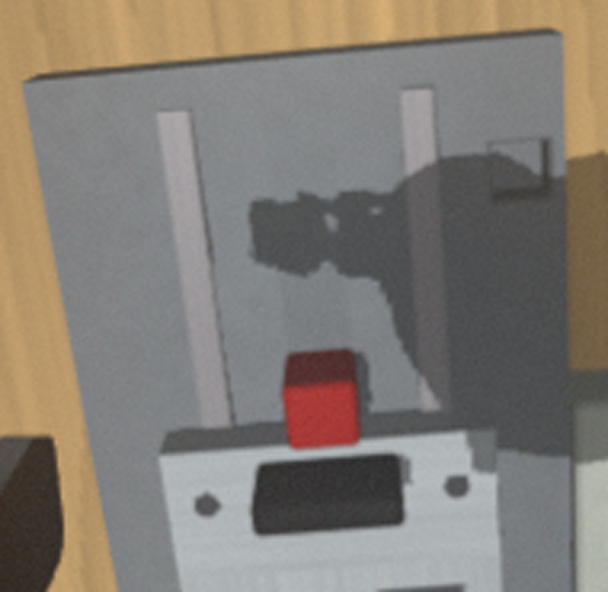

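```bash
python3 -c "
from h import *
go(553,95,170,180)"
```

```text
shift cm [-0.7   3.03  6.88] turn [-0.004  0.    -0.088] yaw now 174.96 J6 -1.36 rows>= 2
```

```bash
python3 -m crank '[-0.7,3.03,6.9,-0.004,0,-0.088,1, -0.7,3.03,6.9,-0.004,0,-0.088,1, -0.7,3.03,6.9,-0.004,0,-0.088,1, -0.7,3.03,6.9,-0.004,0,-0.088,1, -0.7,3.03,6.9,-0.004,0,-0.088,1, -0.7,3.03,6.9,-0.004,0,-0.088,1]'; cat > look.py <<'E'
from h import *
import sys
n,f=sys.argv[1:3]
p,d,c=shot(n,f+'.png');np.savez('pics/'+f+'.npz',p=p,d=d,pos=c['position'],att=c['attitude']);st()
E
python3 look.py wrist w2
```

```text
time: 2.03
eef_pos: [553.7, 95.0, 172.0]
eef_rot: [3.141, 0.003, 3.141]
wrist_force: [-0.2, -0.5, -0.3]
opening: 1.0
t 2.0833 p [553.8  95.  172.1] rot [3.141 0.004 3.141] F [ 0.2 -0.4 -0.2] op 1.001 q [ 0.17  0.2  -0.08  1.29 -0.   -1.4 ]
```

View pics/w2.png

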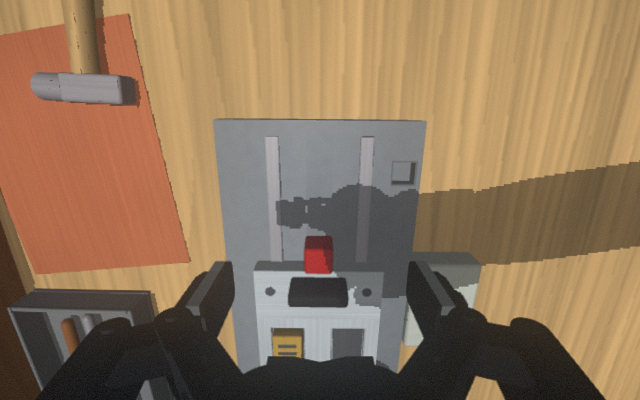

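Bed front edge now runs from (215,120) to (425,122). The pin is at (318,254), the park hole at (403,172) and the pull grip at (318,292).

```bash
cat >> h.py <<'E'
def load(f,n):
    z=np.load('pics/'+f+'.npz');c=bot.calibration(n);c['position']=z['pos'];c['attitude']=z['att'];return z['p'],z['d'],c
def crop(p,x0,y0,x1,y1,k,f): cv2.imwrite('pics/'+f,cv2.resize(p[y0:y1,x0:x1,::-1],None,fx=k,fy=k,interpolation=cv2.INTER_CUBIC))
E
python3 - <<'E'
from h import *
p,d,c=load('w2','wrist')
crop(p,205,110,435,300,3,'w2c.png')
hsv=cv2.cvtColor(p,cv2.COLOR_RGB2HSV);H,S,V=cv2.split(hsv)
for z in (58,41):
  for b in blobs(((H>172)|(H<4))&(S>180)&(V>60),c,z,30): print('red',b)
P=cloud(d,c)
for v,u in [(200,250),(260,318),(243,318),(293,318),(300,270),(172,403)]: print((u,v),P[v,u].round(1))
E
```

```text
(250, 200) [625.5 105.9  25.5]
(318, 260) [556.7 155.3  58.8]
(318, 243) [556.8 143.7  45.7]
(318, 293) [556.6 178.5  78.6]
(270, 300) [607.3 208.6  47.9]
(403, 172) [469.2  80.7   8.9]
```

View pics/w2c.png

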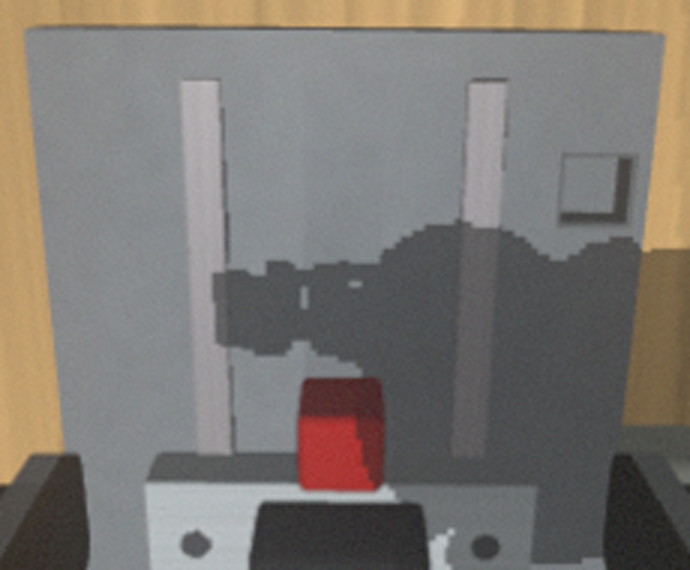

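```bash
python3 - <<'E'
from h import *
p,d,c=load('w2','wrist')
o=np.array([205,110])
f=lambda L,z:onz(np.array(L)/3+o,c,z).round(1)
print('bed',f([(28,30),(662,36)],24))
q=f([(300,417),(383,417),(385,490),(300,490)],58);print('pin',q,q.mean(0))
q=f([(560,153),(637,153),(632,225),(557,225)],24);print('park',q,q.mean(0))
print('plate edge',f([(150,484),(535,486)],47),'gripfront',f([(258,505),(422,505)],81))
print('bed right edge',f([(662,36),(628,370)],24))
print('bed left edge',f([(28,30),(62,440)],24))
E
```

```text
bed [[654.   27.7  24. ]
 [455.9  29.7  24. ]]
pin [[569.  144.1  58. ]
 [542.9 144.1  58. ]
 [541.9 170.3  58. ]
 [569.4 170.3  58. ]] [555.8 157.2  58. ]
park [[485.3  66.6  24. ]
 [460.3  66.5  24. ]
 [459.6  90.6  24. ]
 [484.6  90.6  24. ]] [472.45   78.575  24.   ]
plate edge [[620.8 174.9  47. ]
 [490.8 175.4  47. ]] gripfront [[580.6 161.6  81. ]
 [531.9 161.5  81. ]]
bed right edge [[455.9  29.7  24. ]
 [455.8 143.   24. ]]
bed left edge [[654.   27.7  24. ]
 [657.2 170.7  24. ]]
```

```bash
python3 -c "
from h import *
go(555.5,157.5,100,179.5);go(555.5,157.5,31,179.5)"
```

```text
shift cm [-0.15  6.24  7.21] turn [0.    0.004 0.009] yaw now 179.99 J6 -1.4 rows>= 3
shift cm [-0.12  6.24 14.11] turn [0.    0.004 0.009] yaw now 179.99 J6 -1.4 rows>= 4
```

```bash
python3 -m crank '[-0.15,6.24,7.2,0,0.004,0.009,0.6, -0.15,6.24,7.2,0,0.004,0.009,0.6, -0.15,6.24,7.2,0,0.004,0.009,0.6, -0.15,6.24,7.2,0,0.004,0.009,0.6, -0.13,6.24,10.5,0,0.004,0.009,0.6, -0.13,6.24,14.1,0,0.004,0.009,0.6, -0.13,6.24,14.1,0,0.004,0.009,0.6, -0.13,6.24,14.1,0,0.004,0.009,0.6]';  python3 -c "
from h import *
st();go(555.5,157.5,31,179.5)"; python3 look.py side s1
```

```text
time: 2.75
eef_pos: [555.0, 156.5, 31.7]
eef_rot: [-3.141, -0.002, 3.132]
wrist_force: [0.3, 0.2, 0.6]
opening: 0.795
t 2.75 p [555.  156.5  31.7] rot [-3.141e+00 -2.000e-03  3.132e+00] F [0.3 0.2 0.6] op 0.795 q [ 0.27  0.3  -0.27  1.    0.   -1.29]
shift cm [-0.05  0.1   0.07] turn [-0.    -0.002 -0.001] yaw now 179.44 J6 -1.29 rows>= 1
t 2.8 p [556.4 156.9  33.4] rot [3.141e+00 1.000e-03 3.132e+00] F [ 0.4 -0.4  1.2] op 0.8 q [ 0.27  0.29 -0.27  1.    0.   -1.29]
```

```bash
python3 -c "
from h import *
p,d,c=load('s1','side');crop(p,260,20,420,200,3.3,'s1c.png')"
```

```text
(no output)
```

View pics/s1c.png

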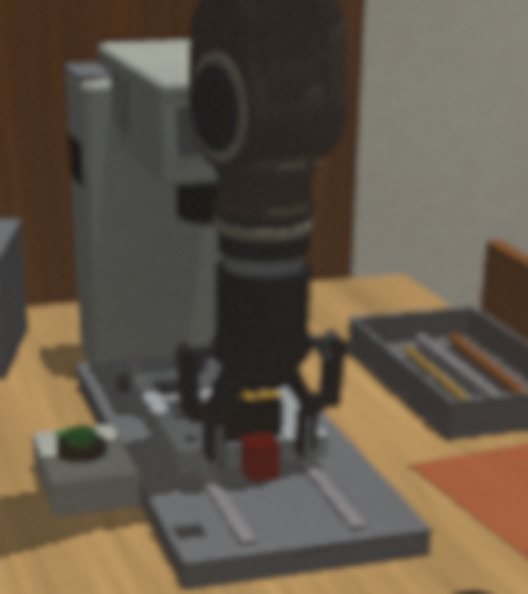

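The fingers straddle the red pin, one on each side, at about (260,455) in the crop. Closing.

```bash
python3 -m crank '[0,0,0,0,0,0,-0.4, 0,0,0,0,0,0,-0.6, 0,0,0,0,0,0,-1, 0,0,0,0,0,0,-1, 0,0,0,0,0,0,-1, 0,0,0,0,0,0,-1, 0,0,0,0,0,0,-1, 0,0,0,0,0,0,-1]' 50; python3 -c "
from h import *
st()"
```

```text
time: 3.47
eef_pos: [557.1, 157.1, 35.6]
eef_rot: [3.14, 0.003, 3.132]
wrist_force: [-3.0, -1.4, 8.9]
opening: 0.317
t 3.4667 p [557.1 157.1  35.6] rot [3.140e+00 3.000e-03 3.132e+00] F [-3.  -1.4  8.9] op 0.317 q [ 0.27  0.29 -0.27  1.01  0.   -1.29]
```

```bash
python3 -m crank '[0,0,-0.8,0,0,0,-1, 0,0,-1.6,0,0,0,-1, 0,0,-2.5,0,0,0,-1, 0,0,-4,0,0,0,-1, 0,0,-5,0,0,0,-1, 0,0,-5,0,0,0,-1,0,0,-5,0,0,0,-1]'; python3 -c "
from h import *
st();go(472.5,78.6,86,179.5)"
```

```text
time: 4.05
eef_pos: [557.6, 157.3, 86.4]
eef_rot: [3.14, 0.005, 3.132]
wrist_force: [-0.6, 0.0, -1.7]
opening: 0.32
t 4.05 p [557.6 157.3  86.4] rot [3.14  0.005 3.132] F [-0.6  0.  -1.7] op 0.32 q [ 0.27  0.26 -0.2   1.11  0.   -1.29]
shift cm [ 8.43 -7.95 -0.01] turn [ 0.002  0.005 -0.001] yaw now 179.44 J6 -1.29 rows>= 3
```

```bash
python3 -m crank '[4,-4,0,0,0.005,0,-1, 8.4,-7.9,0,0,0.005,0,-1, 8.4,-7.9,0,0,0.005,0,-1, 8.4,-7.9,0,0,0.005,0,-1, 8.4,-7.9,0,0,0.005,0,-1, 8.4,-7.9,0,0,0.005,0,-1]'; python3 look.py wrist w3;  python3 look.py side s2;python3 -c "
from h import *
p,d,c=load('w3','wrist');crop(p,220,160,420,310,4,'w3c.png')
p,d,c=load('s2','side');crop(p,260,80,420,200,4,'s2c.png')"
```

```text
time: 4.55
eef_pos: [473.2, 79.1, 85.8]
eef_rot: [3.14, 0.001, 3.131]
wrist_force: [0.8, 0.7, -0.6]
opening: 0.316
t 4.6 p [473.5  79.4  85.8] rot [3.140e+00 1.000e-03 3.132e+00] F [ 0.5  0.3 -1.7] op 0.317 q [ 0.17  0.08 -0.41  1.08  0.   -1.4 ]
t 4.65 p [473.6  79.6  85.8] rot [3.14  0.    3.132] F [-1.3  0.3 -1. ] op 0.317 q [ 0.17  0.08 -0.41  1.08  0.   -1.4 ]
```

View pics/w3c.png

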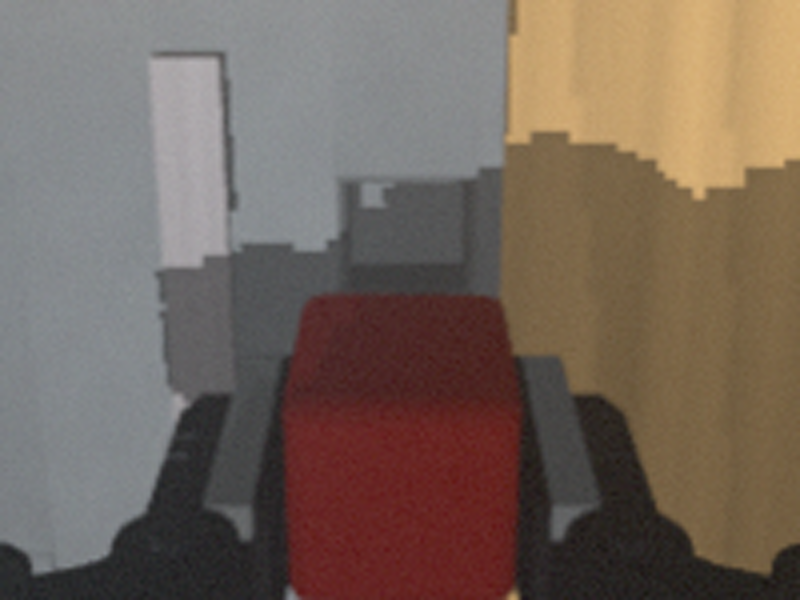

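View pics/s2c.png

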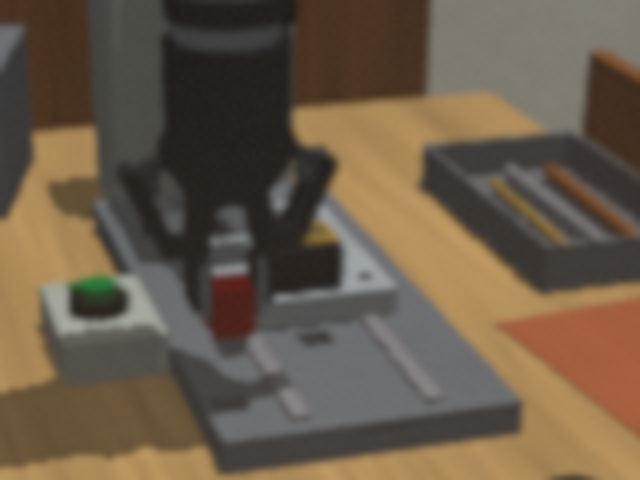

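```bash
python3 - <<'E'
from h import *
p,d,c=load('w3','wrist')
o=np.array([220,160]);f=lambda L,z:onz(np.array(L)/4+o,c,z).round(1)
print('hole far edge',f([(342,180),(468,180)],24),'floor edge',f([(348,263),(462,263)],7))
print('pin foot edge',f([(303,297),(503,297)],74.3),'pin top edge',f([(285,405),(522,405)],108.3), f([(300,597),(518,597)],108.3))
E
```

```text
hole far edge [[484.4  67.3  24. ]
 [461.9  67.6  24. ]] floor edge [[484.6  90.4   7. ]
 [462.   90.6   7. ]]
pin foot edge [[487.5  67.7  74.3]
 [459.6  68.   74.3]] pin top edge [[486.8  65.8 108.3]
 [460.2  66.  108.3]] [[486.1  91.7 108.3]
 [460.   91.9 108.3]]
```

```bash
python3 -m crank '[0,-0.07,1.5,0,0,0,-1, 0,-0.07,2.6,0,0,0,-1, 0,-0.07,3.3,0,0,0,-1,  0,-0.07,3.8,0,0,0,-1, 0,-0.07,4.1,0,0,0,-1, 0,-0.07,4.1,0,0,0,-1]'; python3 -c "
from h import *
st()"
```

```text
time: 5.15
eef_pos: [473.3, 79.1, 44.0]
eef_rot: [3.14, -0.001, 3.133]
wrist_force: [-0.2, -0.6, -1.3]
opening: 0.315
t 5.15 p [473.3  79.1  44. ] rot [ 3.140e+00 -1.000e-03  3.133e+00] F [-0.2 -0.6 -1.3] op 0.315 q [ 0.16  0.11 -0.47  0.98  0.   -1.4 ]
```

```bash
python3 -m crank '[0,0,0.3,0,0,0,-1, 0,0,0.6,0,0,0,-1, 0,0,0.9,0,0,0,-1,  0,0,1,0,0,0,-1, 0,0,1,0,0,0,-1]'; python3 -c "
from h import *
st()"
```

```text
time: 5.57
eef_pos: [473.5, 79.1, 35.6]
eef_rot: [3.139, 0.0, 3.133]
wrist_force: [-5.5, -0.1, 12.3]
opening: 0.319
t 5.5667 p [473.5  79.1  35.6] rot [3.139 0.    3.133] F [-5.5 -0.1 12.3] op 0.319 q [ 0.16  0.12 -0.49  0.96  0.   -1.4 ]
```

```bash
python3 -m crank '[0,0,0,0,0,0,0.3, 0,0,0,0,0,0,0.6, 0,0,0,0,0,0,0.6, 0,0,-2,0,0,0,0.6, 0,0,-6,0,0,0,0.6, 0,0,-10,0,0,0,0.6, 0,0,-13,0,0,0,0.6, 0,0,-13,0,0,0,0.6]'; python3 look.py wrist w4; python3 look.py side s3;python3 -c "
from h import *
p,d,c=load('s3','side');crop(p,260,80,420,200,4,'s3c.png')"
```

```text
time: 6.23
eef_pos: [476.6, 79.3, 172.0]
eef_rot: [3.138, 0.01, 3.132]
wrist_force: [1.0, -0.6, 0.4]
opening: 0.801
t 6.2833 p [475.7  79.2 169. ] rot [3.138 0.007 3.132] F [-0.5 -0.4 -1. ] op 0.799 q [ 0.16  0.05 -0.26  1.25  0.   -1.4 ]
t 6.3333 p [474.5  79.  166.8] rot [3.139e+00 3.000e-03 3.132e+00] F [ 0.3  0.1 -0.8] op 0.796 q [ 0.16  0.05 -0.27  1.25  0.   -1.4 ]
```

View pics/w4.png

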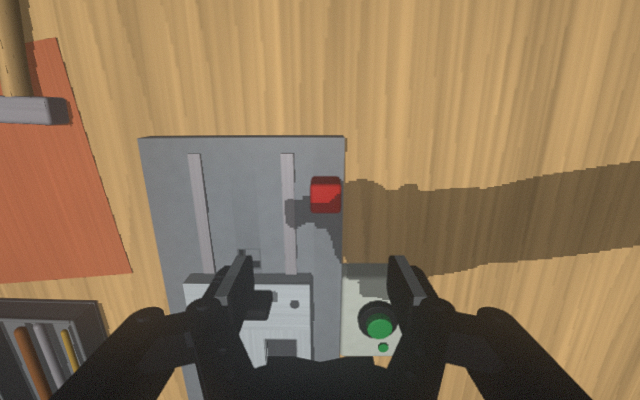

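View pics/s3c.png

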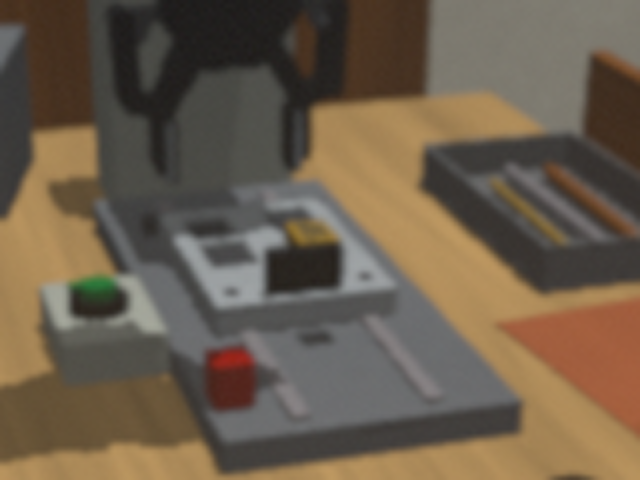

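Pin is parked with its red grip flush on the bed, at (326,194) in the wrist view. Next, the pull grip.

```bash
python3 - <<'E'
from h import *
p,d,c=load('w2','wrist')
o=np.array([205,110]);f=lambda L,z:onz(np.array(L)/3+o,c,z).round(1)
print('gripfront',f([(256,505),(424,505)],47))
p,d,c=load('top0','top') if 0 else (np.load('pics/top0.npz')['p'],0,bot.calibration('top'))
print('top grip', onz([(120+401/4,110+190/4),(120+431/4,110+190/4)],c,81).round(1),onz([(120+432/4,110+190/4)],c,47).round(1))
p,d,c=load('w4','wrist'); P=cloud(d,c)
m=(abs(P[:,:,2]-80)<5)&(P[:,:,1]>160)&(P[:,:,1]<220)&(P[:,:,0]>515)&(P[:,:,0]<600)
print(np.nanpercentile(P[m],[2,50,98],axis=0).round(1))
go(556,187,120,90)
E
```

```text
gripfront [[585.2 182.9  47. ]
 [528.1 182.8  47. ]]
top grip [[552.5 189.9  81. ]
 [552.  169.4  81. ]] [[560.7 176.4  47. ]]
[[527.6 178.4  75.2]
 [537.2 183.7  78.5]
 [548.2 191.5  79.9]]
shift cm [-8.04 10.86  4.73] turn [5.000e-03 1.000e-03 1.562e+00] yaw now 179.47 J6 -1.4 rows>= 13
```

```bash
python3 -m crank '[0,2,0,0,0,0.85,0.2, 0,2,0,0,0,0.85,0.2, 0,2,0,0,0,0.85,0.2, 0,2,0,0,0,0.85,0.2, 0,2,0,0,0,0.85,0.2, 0,2,0,0,0,0.85,0.2, 0,2,0,0,0,0.85,-0.1, 0,2,0,0,0,0.85,-0.1]'; python3 -c "
from h import *
st();go(556,186.5,110,90)"
```

```text
time: 7.0
eef_pos: [473.8, 98.8, 164.9]
eef_rot: [3.14, -0.001, 2.28]
wrist_force: [-0.1, -0.7, 0.1]
opening: 0.447
t 7.0 p [473.8  98.8 164.9] rot [ 3.14e+00 -1.00e-03  2.28e+00] F [-0.1 -0.7  0.1] op 0.447 q [ 0.2   0.06 -0.26  1.25  0.   -0.5 ]
shift cm [ 1.29 11.94  5.51] turn [ 0.001 -0.002  0.709] yaw now 130.64 J6 -0.5 rows>= 6
```

```bash
python3 -m crank '[1.29,11.94,5.5,0,0,0.709,0, 1.29,11.94,5.5,0,0,0.709,0, 1.29,11.94,5.5,0,0,0.709,0, 1.29,11.94,5.5,0,0,0.709,0, 1.29,11.94,5.5,0,0,0.709,0,1.29,11.94,5.5,0,0,0.709,0, 1.29,11.94,5.5,0,0,0.709,0, 1.29,11.94,5.5,0,0,0.709,0]'; python3 look.py wrist w5; python3 -c "
from h import *
go(556,186.5,58,89.5)"
```

```text
time: 7.67
eef_pos: [555.5, 186.3, 108.8]
eef_rot: [-3.14, -0.001, 1.576]
wrist_force: [-0.5, 0.5, 0.1]
opening: 0.502
t 7.7167 p [555.6 186.3 109.3] rot [-3.141e+00 -2.000e-03  1.575e+00] F [ 1.   0.1 -0. ] op 0.502 q [ 0.32  0.27 -0.14  1.17  0.    0.32]
shift cm [0.01 0.05 5.13] turn [-0.001 -0.002  0.013] yaw now 90.24 J6 0.32 rows>= 2
```

View pics/w5.png

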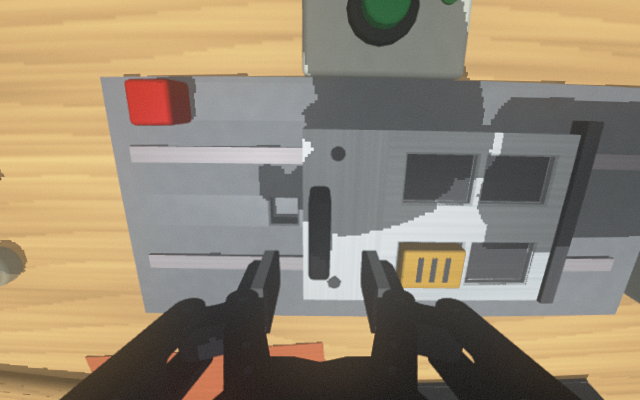

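The fingers straddle the black grip at (319,233). The four pockets are at (440,178), (519,180), (431,265, brass) and (500,263).

```bash
python3 -m crank '[0,0.05,2.5,0,-0.002,0.013,0, 0,0.05,5.1,0,-0.002,0.013,0, 0,0.05,5.1,0,-0.002,0.013,0, 0,0.05,5.1,0,0,0.013,-1, 0,0.05,5.1,0,0,0.013,-1, 0,0.05,5.1,0,0,0.013,-1, 0,0.05,5.1,0,0,0.013,-1, 0,0.05,5.1,0,0,0.013,-1]' 40;python3 -c "
from h import *
st();go(556,186.5-130,61,89.5)"
```

```text
time: 8.38
eef_pos: [556.7, 185.8, 59.9]
eef_rot: [3.14, -0.001, 1.562]
wrist_force: [-2.2, -5.7, 5.6]
opening: 0.154
t 8.3833 p [556.7 185.8  59.9] rot [ 3.140e+00 -1.000e-03  1.562e+00] F [-2.2 -5.7  5.6] op 0.154 q [ 0.32  0.29 -0.21  1.06  0.    0.33]
shift cm [-12.93   0.05  -0.12] turn [ 0.001 -0.001 -0.   ] yaw now 89.48 J6 0.33 rows>= 4
```

```bash
python3 -m crank '[-1,0,0,0,0,0,-1, -3,0,0,0,0,0,-1, -5.5,0,0,0,0,0,-1, -8,0,0,0,0,0,-1, -10.5,0,0,0,0,0,-1, -12.3,0,0,0,0,0,-1, -13.1,0,0,0,0,0,-1, -13.1,0,0,0,0,0,-1]';python3 -c "
from h import *
st()"
```

```text
time: 9.05
eef_pos: [555.6, 55.7, 60.0]
eef_rot: [3.14, -0.006, 1.561]
wrist_force: [-0.2, 4.7, -3.7]
opening: 0.155
t 9.05 p [555.6  55.7  60. ] rot [ 3.14  -0.006  1.561] F [-0.2  4.7 -3.7] op 0.155 q [ 0.1   0.24 -0.28  1.05  0.01  0.11]
```

```bash
python3 -m crank '[0,0,0,0,0,0,-0.3, 0,0,0,0,0,0,0, 0,0,0,0,0,0,0, 0,0,-2,0,0,0,0, 0,0,-6,0,0,0,0, 0,0,-10,0,0,0,0, 0,0,-13,0,0,0,0, 0,0,-13,0,0,0,0]'; python3 look.py wrist w6;python3 look.py top t1; python3 - <<'E'
from h import *
p,d,c=load('t1','top');crop(p,120,110,320,240,4,'t1c.png')
E
```

```text
time: 9.72
eef_pos: [558.4, 55.5, 197.7]
eef_rot: [3.129, -0.007, 1.562]
wrist_force: [0.1, 0.3, 0.5]
opening: 0.503
t 9.7667 p [557.7  55.4 194.5] rot [ 3.132 -0.007  1.562] F [ 0.3  0.7 -0. ] op 0.5 q [ 0.1   0.19 -0.05  1.33  0.01  0.1 ]
t 9.8167 p [556.5  55.3 191.9] rot [ 3.136 -0.007  1.562] F [-0.2  0.3 -0.6] op 0.495 q [ 0.1   0.19 -0.05  1.32  0.01  0.1 ]
```

View pics/w6.png

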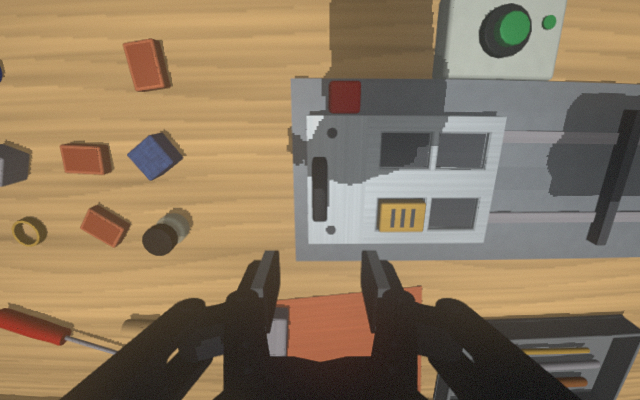

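View pics/t1.png

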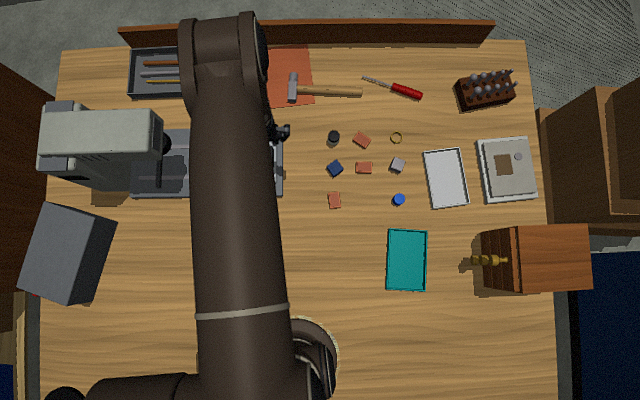

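```bash
python3 -c "
from h import *
go(530,140,190,89.5)"
```

```text
shift cm [ 8.44 -2.73  0.23] turn [ 0.005 -0.007 -0.   ] yaw now 89.49 J6 0.1 rows>= 3
```

```bash
python3 -m crank '[4,-2,0.2,0.005,-0.007,0,0, 8.4,-2.7,0.2,0.005,-0.007,0,0, 8.4,-2.7,0.2,0.005,-0.007,0,0, 8.4,-2.7,0.2,0.005,-0.007,0,0, 8.4,-2.7,0.2,0.005,-0.007,0,0, 8.4,-2.7,0.2,0.005,-0.007,0,0, 8.4,-2.7,0.2,0.005,-0.007,0,0]'; python3 look.py wrist w7; python3 - <<'E'
from h import *
p,d,c=load('w7','wrist');crop(p,180,80,500,280,2.5,'w7c.png')
E
```

```text
time: 10.4
eef_pos: [530.3, 138.5, 189.8]
eef_rot: [-3.141, 0.001, 1.56]
wrist_force: [0.5, 0.2, -0.4]
opening: 0.494
t 10.45 p [530.4 138.5 190. ] rot [-3.142e+00  1.000e-03  1.560e+00] F [ 0.1 -0.1  0.5] op 0.504 q [ 0.26  0.17 -0.08  1.32 -0.    0.27]
```

View pics/w7c.png

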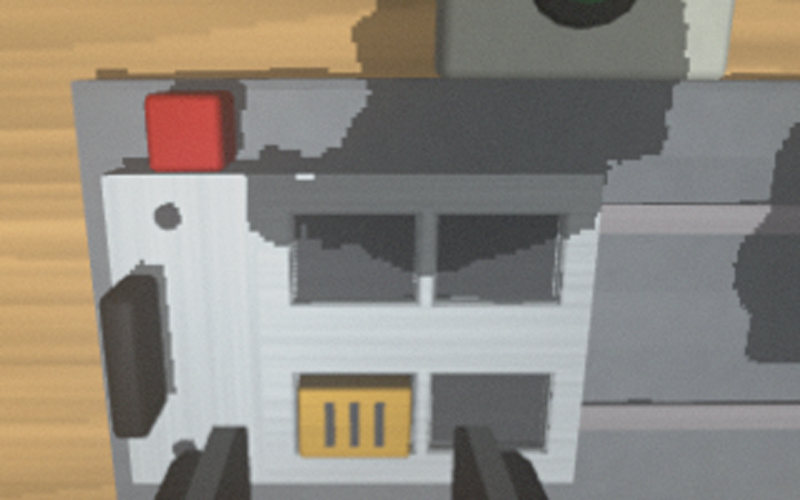

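```bash
python3 - <<'E'
from h import *
p,d,c=load('w7','wrist')
o=np.array([180,80]);f=lambda L,z:onz(np.array(L)/2.5+o,c,z)
def q(n,L,z):
    w=f(L,z);print(n,w.mean(0).round(1),'dims',[np.linalg.norm(w[i]-w[i-1]).round(1) for i in range(4)], 'ang',np.degrees(np.arctan2(*(w[1]-w[0])[[0,1]])).round(2))
q('p3',[(293,213),(419,213),(418,304),(290,304)],47)
q('p1',[(437,213),(562,213),(560,304),(434,304)],47)
q('p2',[(432,374),(552,374),(547,452),(428,452)],47)
q('brass',[(301,388),(412,388),(412,457),(299,457)],57)
q('plate',[(103,174),(606,174),(575,484),(131,485)],47)
q('pin',[(149,96),(231,96),(227,170),(151,170)],58)
E
```

```text
p3 [524.  140.4  47. ] dims [np.float64(36.6), np.float64(48.2), np.float64(36.6), np.float64(50.9)] ang 0.64
p1 [524.6 196.4  47. ] dims [np.float64(36.6), np.float64(48.1), np.float64(36.8), np.float64(50.3)] ang 0.53
p2 [591.2 196.2  47. ] dims [np.float64(36.0), np.float64(49.5), np.float64(36.1), np.float64(50.9)] ang 0.73
brass [589.8 140.1  57. ] dims [np.float64(31.0), np.float64(44.2), np.float64(31.0), np.float64(46.5)] ang 0.65
plate [557.6 139.6  47. ] dims [np.float64(134.1), np.float64(190.4), np.float64(133.7), np.float64(192.7)] ang 0.64
pin [474.1  81.6  58. ] dims [np.float64(26.0), np.float64(29.0), np.float64(26.1), np.float64(27.6)] ang 0.91
```

```bash
python3 - <<'E'
from h import *
for f,tz,op in [('w2',172.1,1),('w4',169,.8),('w7',190,.504),('w3',85.8,.317)]:
    p,d,c=load(f,'wrist');P=cloud(d,c)
    Z=P[:,:,2]-tz
    # camera-near points: depth < camera height small
    m=(Z>-25)&(Z<60)&(np.mgrid[0:400,0:640][0]>200)&(d>0)
    # local frame: rotate into tool
    m[:, 290:350]=False
    print(f,op,'lowest finger z rel TCP',np.percentile(Z[m],[0.5,1,2,5]).round(1),m.sum())
E
```

```text
w2 1 lowest finger z rel TCP [14.7 15.4 16.7 19.4] 6202
w4 0.8 lowest finger z rel TCP [ 9.4 10.6 12.3 15.7] 7495
w7 0.504 lowest finger z rel TCP [ 6.5  8.4 10.8 16.8] 14735
w3 0.317 lowest finger z rel TCP [-20.6 -17.5 -12.2   4.9] 11066
```

```bash
python3 -c "
from h import *
go(590,120,150,179.4)"
```

```text
shift cm [-1.78  5.97  4.  ] turn [-1.000e-03  1.000e-03 -1.571e+00] yaw now 89.4 J6 0.27 rows>= 13
```

```bash
python3 -m crank '[-0.5,1,0,0,0,-0.9,0.5, -0.5,1,0,0,0,-0.9,0.5, -0.5,1,0,0,0,-0.9,0.5, -0.5,1,0,0,0,-0.9,0.5, -0.5,1,0,0,0,-0.9,0.5, -0.5,1,0,0,0,-0.9,0.5, -0.5,1,0,0,0,-0.9,0.5, -0.5,1,0,0,0,-0.9,0.5]';  python3 -c "
from h import *
go(590,120,150,179.4)"
```

```text
time: 11.12
eef_pos: [540.6, 132.4, 189.9]
eef_rot: [-3.141, 0.001, 2.463]
wrist_force: [-0.1, -0.7, -0.3]
opening: 0.75
shift cm [-4.62  2.14  3.99] turn [-0.001  0.    -0.669] yaw now 141.09 J6 -0.65 rows>= 6
```

```bash
python3 -m crank '[-4.6,2.1,4,0,0,-0.669,0.5, -4.6,2.1,4,0,0,-0.669,0.5, -4.6,2.1,4,0,0,-0.669,0.5, -4.6,2.1,4,0,0,-0.669,0.5, -4.6,2.1,4,0,0,-0.669,0.5, -4.6,2.1,4,0,0,-0.669,0.5, -4.6,2.1,4,0,0,-0.669,0.5, -4.6,2.1,4,0,0,-0.669,0.5]';python3 look.py wrist w8;  python3 - <<'E'
from h import *
p,d,c=load('w8','wrist');crop(p,200,140,460,300,3,'w8c.png')
E
```

```text
time: 11.78
eef_pos: [589.7, 119.3, 149.8]
eef_rot: [-3.141, -0.0, 3.127]
wrist_force: [-0.4, 0.6, -0.3]
opening: 0.75
t 11.8333 p [589.7 119.4 149.9] rot [-3.141 -0.     3.128] F [0.1 0.  0.4] op 0.749 q [ 0.2   0.28 -0.03  1.26 -0.   -1.36]
```

View pics/w8c.png

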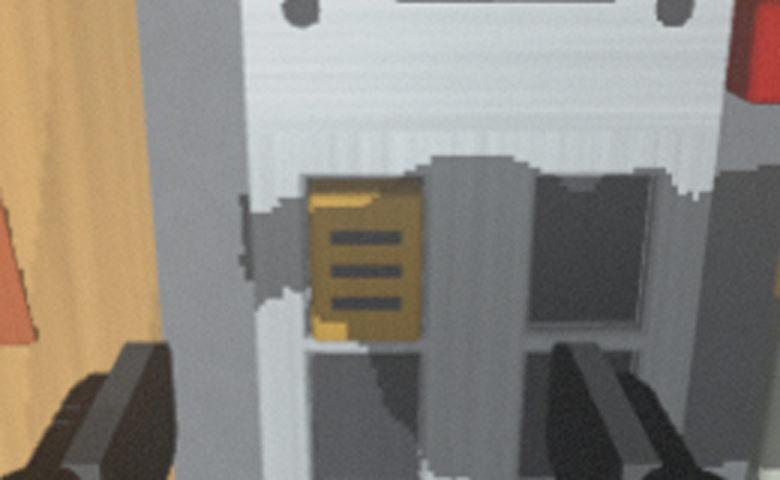

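```bash
cat >> h.py <<'E'
def quad(f,n,L,z,k,x0,y0,cam='wrist'):
    p,d,c=load(f,cam); w=onz(np.array(L)/k+np.array([x0,y0]),c,z)
    e=w[3]-w[0]
    print(n,w.mean(0).round(1),'dims',[np.linalg.norm(w[i]-w[i-1]).round(1) for i in range(4)],'ang edge01',np.degrees(np.arctan2(*(w[1]-w[0])[[1,0]])).round(1),'edge03',np.degrees(np.arctan2(e[1],e[0])).round(1))
    return w
E
python3 - <<'E'
from h import *
quad('w8','brass',[(310,190),(423,190),(420,340),(312,340)],57,3,200,140)
quad('w8','p3',[(530,175),(650,175),(643,322),(527,322)],47,3,200,140)
go(590,139,100,179.4);go(590,139,45,179.4)
E
```

```text
brass [588.8 139.   57. ] dims [np.float64(45.7), np.float64(31.0), np.float64(45.7), np.float64(31.3)] ang edge01 179.2 edge03 88.9
p3 [524.  138.9  47. ] dims [np.float64(46.2), np.float64(34.3), np.float64(46.4), np.float64(35.1)] ang edge01 179.2 edge03 91.5
shift cm [-0.    1.97  4.99] turn [-0.001 -0.    -0.003] yaw now 179.22 J6 -1.36 rows>= 2
shift cm [-0.    1.97 10.49] turn [-0.001 -0.    -0.003] yaw now 179.22 J6 -1.36 rows>= 3
```

```bash
python3 -m crank '[0,1.95,5,0,0,0,0.3, 0,1.95,8,0,0,0,0.3, 0,1.95,10.4,0,0,0,0.3, 0,1.95,10.5,0,0,0,0.3, 0,1.95,10.5,0,0,0,-0.3, 0,1.95,10.5,0,0,0,-1, 0,1.95,10.5,0,0,0,-1, 0,1.95,10.5,0,0,0,-1]' 60;python3 look.py wrist w9;python3 look.py side s4; python3 -c "
from h import *
p,d,c=load('w9','wrist');crop(p,220,180,420,330,3,'w9c.png')
p,d,c=load('s4','side');crop(p,260,80,420,200,4,'s4c.png')"
```

```text
time: 12.5
eef_pos: [590.2, 138.9, 46.7]
eef_rot: [-3.141, 0.001, 3.126]
wrist_force: [-3.1, 0.5, 8.7]
opening: 0.351
t 12.55 p [590.2 138.9  46.7] rot [-3.141e+00  1.000e-03  3.126e+00] F [-2.7 -0.2  9.1] op 0.352 q [ 0.23  0.33 -0.19  1.05 -0.   -1.32]
t 12.6 p [590.2 138.9  46.7] rot [-3.141e+00  1.000e-03  3.126e+00] F [-3.3  0.3  9.2] op 0.355 q [ 0.23  0.33 -0.19  1.05 -0.   -1.32]
```

View pics/w9c.png

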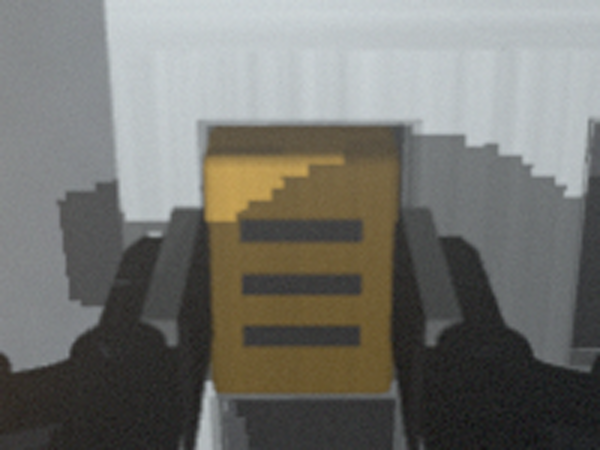

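View pics/s4c.png

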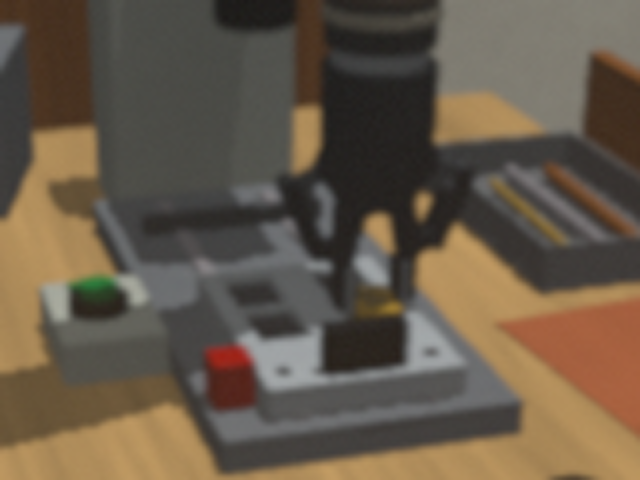

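```bash
python3 -m crank '[0,0,-1,0,0,0,-1, 0,0,-3,0,0,0,-1, 0,0,-6,0,0,0,-1, 0,0,-9,0,0,0,-1, 0,0,-9,0,0,0,-1]';  python3 -c "
from h import *
st();go(494,-445,130,185.9)"
```

```text
time: 13.02
eef_pos: [592.8, 139.4, 143.8]
eef_rot: [3.14, 0.01, 3.125]
wrist_force: [0.3, -0.2, -0.7]
opening: 0.356
t 13.0167 p [592.8 139.4 143.8] rot [3.14  0.01  3.125] F [ 0.3 -0.2 -0.7] op 0.356 q [ 0.23  0.29 -0.03  1.24 -0.   -1.32]
shift cm [  8.9  -58.6    1.17] turn [ 0.001  0.01  -0.12 ] yaw now 179.03 J6 -1.32 rows>= 15
```

```bash
python3 -m crank '[3,-4,0,0,0.01,0,-1, 5,-10,0.5,0,0.01,-0.03,-1, 5,-15,0.5,0,0.01,-0.06,-1, 6,-20,0.5,0,0.01,-0.06,-1, 6,-25,0.5,0,0.01,-0.06,-1, 6,-29,0.5,0,0.01,-0.06,-1, 6,-29,0.5,0,0.01,-0.06,-1]'; python3 look.py wrist w10; python3 -c "
from h import *
go(494,-445,130,185.9)"
```

```text
time: 13.6
eef_pos: [527.8, -142.3, 138.1]
eef_rot: [3.14, 0.001, -3.1]
wrist_force: [0.8, 0.4, -1.1]
opening: 0.356
t 13.65 p [ 527.4 -149.3  137.9] rot [-3.138  0.    -3.106] F [ 0.9 -5.4 -1.7] op 0.352 q [-0.27  0.18 -0.18  1.21 -0.   -1.88]
shift cm [  4.4  -29.43   0.9 ] turn [-0.004  0.    -0.067] yaw now -177.95 J6 -1.88 rows>= 8
```

View pics/w10.png

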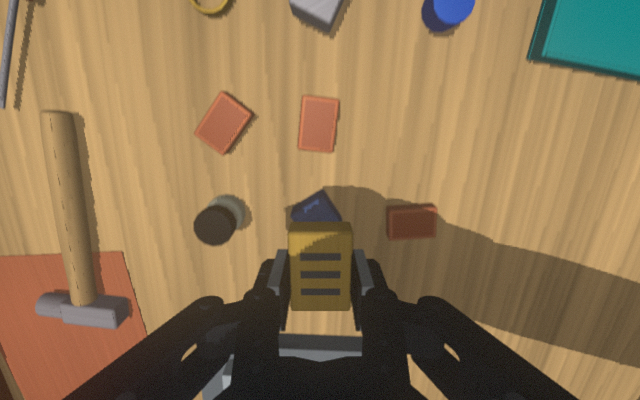

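The brass bar is held squarely at (320,265), and the copper bars are at (223,122), (318,124) and (411,222).

```bash
python3 -m crank '[1,-5,0,0,0,0,-1, 2,-9,0,0,0,0,-1, 3,-13,0,0,0,-0.05,-1, 4,-17,0,0,0,-0.06,-1, 4,-21,0,0,0,-0.067,-1, 4.4,-25,0,0,0,-0.067,-1, 4.4,-29.4,0.5,0,0,-0.067,-1, 4.4,-29.4,0.5,0,0,-0.067,-1]'; python3 look.py wrist w11; python3 -c "
from h import *
go(494,-445,40,185.9)"
```

```text
time: 14.32
eef_pos: [492.8, -449.8, 133.3]
eef_rot: [-3.136, -0.0, -3.044]
wrist_force: [-0.7, 0.8, -0.8]
opening: 0.355
t 14.3667 p [ 492.7 -450.5  132.6] rot [-3.136e+00 -1.000e-03 -3.045e+00] F [ 1.1 -1.  -2.7] op 0.352 q [-0.74  0.41  0.11  1.27 -0.   -2.41]
shift cm [-0.19  0.59  9.26] turn [-0.005 -0.001 -0.007] yaw now -174.47 J6 -2.41 rows>= 3
```

View pics/w11.png

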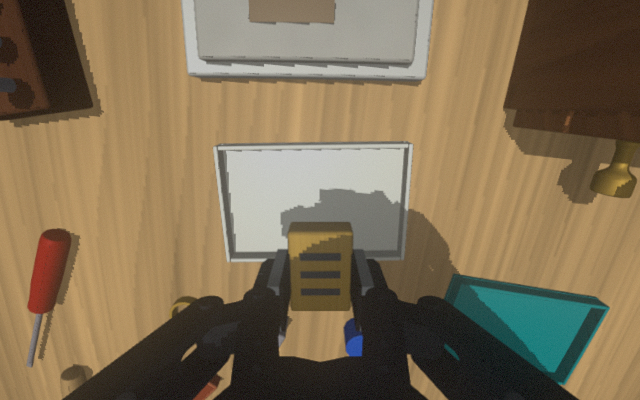

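```bash
python3 - <<'E'
from h import *
quad('w11','rim',[(215,146),(412,142),(404,262),(230,260)],20,1,0,0)
p,d,c=load('w11','wrist');P=cloud(d,c);print(P[180,300],P[260,320],P[143,300],P[255,320])
E
```

```text
rim [ 497.  -444.9   20. ] dims [np.float64(107.5), np.float64(165.9), np.float64(112.9), np.float64(165.9)] ang edge01 -173.4 edge03 97.0
[ 513.04679107 -463.73425331    4.53723538] [ 493.98691304 -458.11360976  143.38383602] [ 515.57909599 -497.41211552    5.08203988] [ 494.23498431 -460.69740509  143.10004704]
```

```bash
python3 -m crank '[-0.2,0.59,4,-0.005,0,0,-1, -0.2,0.59,8,-0.005,0,0,-1, -0.2,0.59,10.5,-0.005,0,0,-1, -0.2,0.59,11.8,-0.005,0,0,-1, -0.2,0.59,12.2,-0.005,0,0,-1, -0.2,0.59,12.2,-0.005,0,0,-1]'; python3 -c "
from h import *
st()"
```

```text
time: 14.87
eef_pos: [493.1, -444.1, 9.8]
eef_rot: [3.14, -0.003, -3.046]
wrist_force: [0.1, -0.2, -1.4]
opening: 0.351
t 14.8667 p [ 493.1 -444.1    9.8] rot [ 3.140e+00 -3.000e-03 -3.046e+00] F [ 0.1 -0.2 -1.4] op 0.351 q [-0.73  0.46 -0.08  1.03 -0.   -2.4 ]
```

```bash
python3 -m crank '[0,0,0.1,0,0,0,-0.1, 0,0,0.1,0,0,0,0.3, 0,0,0.1,0,0,0,0.3, 0,0,-2,0,0,0,0.3, 0,0,-6,0,0,0,0.3, 0,0,-10,0,0,0,0.3, 0,0,-14,0,0,0,0.3, 0,0,-14,0,0,0,0.3]'; python3 look.py wrist w12; python3 -c "
from h import *
go(494,-300,180,180)"
```

```text
time: 15.53
eef_pos: [496.4, -446.7, 160.0]
eef_rot: [-3.133, 0.007, -3.047]
wrist_force: [-0.0, -0.1, 1.1]
opening: 0.65
t 15.5833 p [ 495.8 -446.2  156.2] rot [-3.136  0.004 -3.047] F [-0.2 -0.2 -0.4] op 0.651 q [-0.73  0.4   0.15  1.32 -0.   -2.4 ]
shift cm [-1.22 14.56 -2.47] turn [-0.006  0.005  0.095] yaw now -174.56 J6 -2.4 rows>= 4
```

View pics/w12.png

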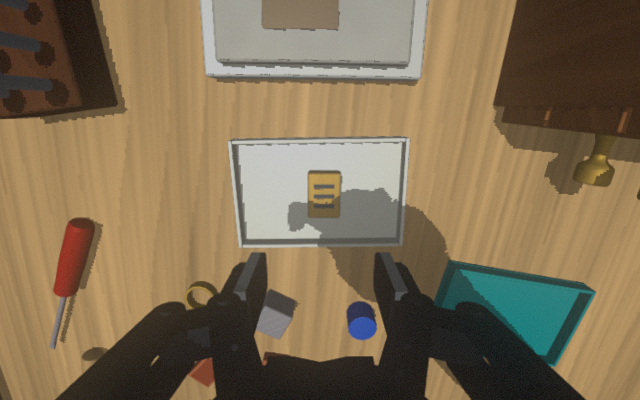

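The brass bar lies flat in the middle of the white tray at (324,194). Now the copper bars.

```bash
python3 -c "
from h import *
go(530,-225,190,180)"; python3 -m crank '[-2,5,-2,0,0,0,0.3, -3,10,-3,0,0,0.05,0.3, -4.5,15,-3.4,0,0,0.09,0.3, -5.5,19,-3.4,0,0,0.095,0.3, -5.5,21.8,-3.4,0,0,0.095,0.3, -5.5,21.8,-3.4,0,0,0.095,0.3, -5.5,21.8,-3.4,0,0,0.095,0.3, -5.5,21.8,-3.4,0,0,0.095,0.3]'; python3 look.py wrist w13; python3 -c "
from h import *
p,d,c=load('w13','wrist')
H,S,V=cv2.split(cv2.cvtColor(p,cv2.COLOR_RGB2HSV))
for b in blobs((H<13)&(S>120)&(V>50),c,16,200): print(b)
p,d,c=load('w13','wrist');crop(p,180,90,460,270,2.8,'w13c.png')
"
```

```text
shift cm [-5.52 21.68 -3.49] turn [-0.006  0.005  0.095] yaw now -174.56 J6 -2.4 rows>= 6
time: 16.25
eef_pos: [529.7, -222.5, 188.7]
eef_rot: [-3.136, 0.004, -3.139]
wrist_force: [0.5, -0.8, -0.7]
opening: 0.65
t 16.3 p [ 529.7 -223.6  188.6] rot [-3.136  0.004 -3.141] F [0.5 0.2 0.6] op 0.647 q [-0.4   0.22 -0.02  1.32 -0.   -1.97]
(727.9, 71.3, 45.6, 38.1, -87.7, array([185., 391.]))
(844.2, 4.3, 143.2, 130.3, -84.3, array([ 78., 333.]))
(744.8, -68.3, 42.5, 20.6, 34.4, array([152., 305.]))
(423.8, -126.0, 40.5, 20.0, -44.3, array([408., 264.]))
(532.3, -206.4, 46.6, 31.3, 85.2, array([319., 199.]))
(613.6, -203.8, 47.1, 31.4, 54.6, array([245., 201.]))
(761.6, -343.5, 96.9, 31.9, 68.5, array([88., 64.]))
```

View pics/w13c.png

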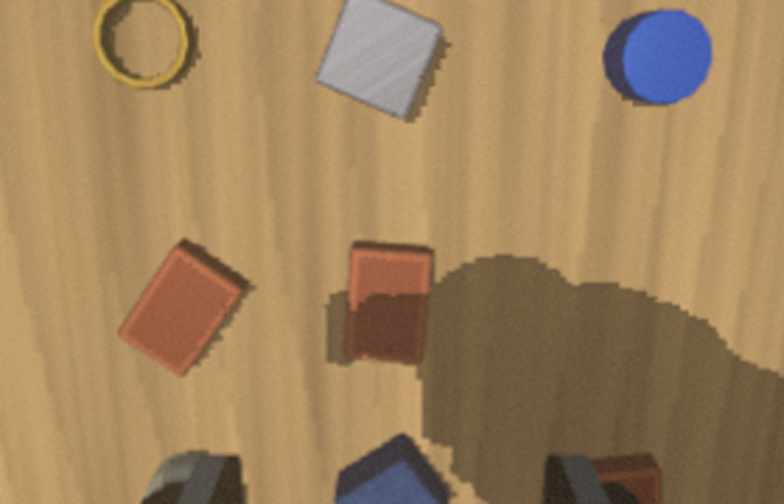

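```bash
python3 - <<'E'
from h import *
quad('w13','B',[(352,250),(432,255),(424,363),(347,358)],16,2.8,180,90)
quad('w13','C',[(183,249),(243,292),(182,375),(121,333)],16,2.8,180,90)
go(532.5,-206.5,80,177);go(532.5,-206.5,4,177)
E
```

```text
B [ 532.4 -205.9   16. ] dims [np.float64(44.2), np.float64(30.7), np.float64(44.3), np.float64(30.8)] ang edge01 176.4 edge03 86.6
C [ 613.8 -203.5   16. ] dims [np.float64(43.7), np.float64(28.1), np.float64(43.8), np.float64(29.1)] ang edge01 142.3 edge03 51.3
shift cm [-0.23  1.77 10.85] turn [-0.006  0.005  0.053] yaw now -179.95 J6 -1.97 rows>= 3
shift cm [-0.2   1.82 18.45] turn [-0.006  0.005  0.053] yaw now -179.95 J6 -1.97 rows>= 5
```

```bash
python3 -m crank '[-0.3,1.8,4,-0.006,0.005,0.05,0.3, -0.3,1.8,8,-0.006,0.005,0.05,0.3, -0.3,1.8,12,-0.006,0.005,0.05,0.3, -0.3,1.8,15.5,-0.006,0.005,0.05,0.3, -0.3,1.8,17.8,-0.006,0.005,0.05,0.3, -0.3,1.8,18.4,-0.006,0.005,0.05,0.3, -0.3,1.8,18.5,-0.006,0.005,0.05,0.3]'; python3 look.py wrist w14;python3 -c "
from h import *
crop(load('w14','wrist')[0],220,150,420,300,4,'w14c.png');go(533.5,-206,4,177)"
```

```text
time: 16.88
eef_pos: [531.9, -207.4, 1.3]
eef_rot: [3.14, -0.005, 3.091]
wrist_force: [-0.1, 0.3, 1.4]
opening: 0.647
t 16.9333 p [ 533.1 -207.7    3. ] rot [ 3.141e+00 -2.000e-03  3.091e+00] F [0.  0.1 0.5] op 0.65 q [-0.37  0.31 -0.32  0.94 -0.   -1.89]
shift cm [-0.03  0.17 -0.1 ] turn [ 0.    -0.002  0.002] yaw now 177.1 J6 -1.89 rows>= 1
```

View pics/w14c.png

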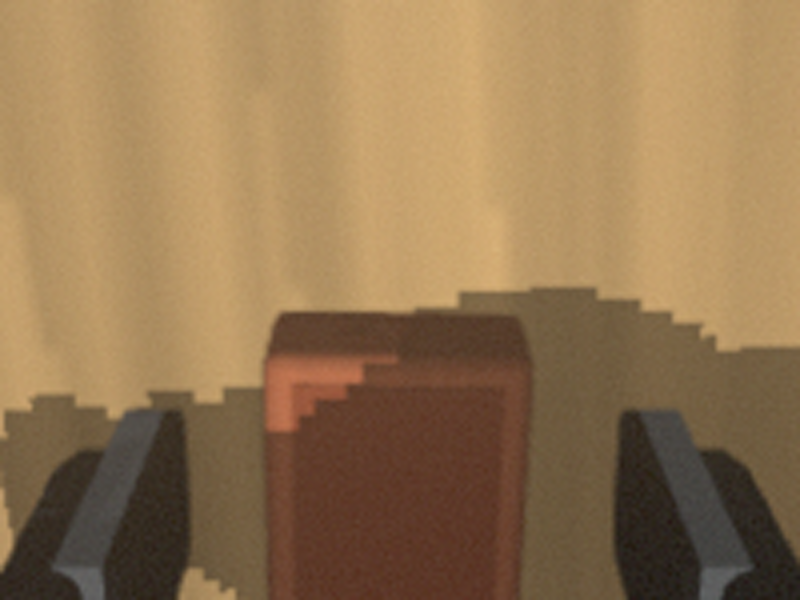

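The copper bar is square between the pads. Closing.

```bash
python3 -m crank '[0,0.1,-0.1,0,0,0,0, 0,0.1,-0.1,0,0,0,-0.4, 0,0.1,-0.1,0,0,0,-1, 0,0.1,-0.1,0,0,0,-1, 0,0.1,-0.1,0,0,0,-1, 0,0.1,-0.1,0,0,0,-1]' 70; python3 -c "
from h import *
st()";python3 -m crank '[0,0,-2,0,0,0,-1, 0,0,-5,0,0,0,-1, 0,0,-8,0,0,0,-1, 0,0,-11,0,0,0,-1, 0,0,-11,0,0,0,-1]'; python3 look.py wrist w15;python3 -c "
from h import *
crop(load('w15','wrist')[0],220,150,420,350,3,'w15c.png');go(523.7,138,115,179.4)"
```

```text
time: 17.43
eef_pos: [534.7, -207.6, 6.6]
eef_rot: [-3.14, 0.002, 3.091]
wrist_force: [-1.1, -1.6, 6.3]
opening: 0.348
t 17.4333 p [ 534.7 -207.6    6.6] rot [-3.140e+00  2.000e-03  3.091e+00] F [-1.1 -1.6  6.3] op 0.348 q [-0.37  0.31 -0.32  0.94 -0.   -1.89]
time: 17.85
eef_pos: [537.7, -208.6, 124.1]
eef_rot: [-3.137, 0.013, 3.091]
wrist_force: [-0.5, -0.3, -1.7]
opening: 0.348
t 17.9 p [ 536.9 -208.3  121.2] rot [-3.137  0.01   3.091] F [ 0.6 -0.3 -2.7] op 0.345 q [-0.37  0.23 -0.15  1.18 -0.   -1.89]
shift cm [ 3.08 34.52  0.44] turn [-0.004  0.01  -0.04 ] yaw now 177.09 J6 -1.89 rows>= 9
```

View pics/w15c.png

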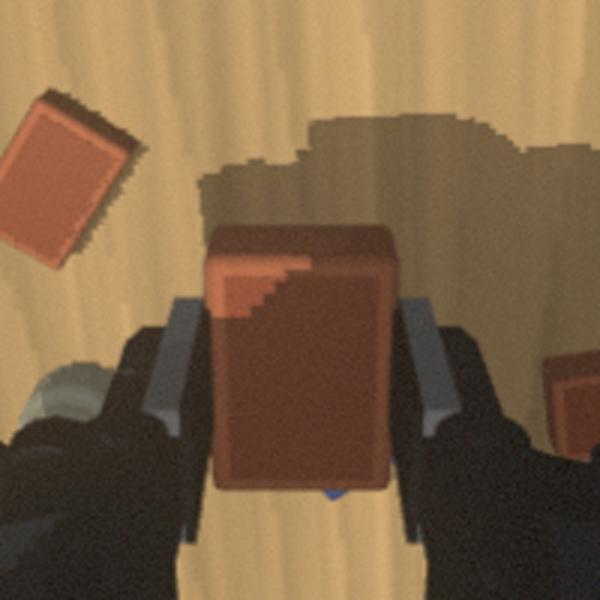

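```bash
python3 -m crank '[0,4,0,-0.004,0.01,0,-1, 1,8,0,-0.004,0.01,-0.02,-1, 2,12,0,-0.004,0.01,-0.04,-1, 3,16,0,-0.004,0.01,-0.04,-1, 3.1,20,0.2,-0.004,0.01,-0.04,-1, 3.1,24,0.2,-0.004,0.01,-0.04,-1, 3.1,28,0.4,-0.004,0.01,-0.04,-1, 3.1,31,0.4,-0.004,0.01,-0.04,-1]';python3 -c "
from h import *
st();go(523.7,120,115,179.4)"
```

```text
time: 18.57
eef_pos: [520.7, 105.6, 114.5]
eef_rot: [3.141, -0.001, 3.132]
wrist_force: [0.4, -0.5, -1.9]
opening: 0.351
t 18.5667 p [520.7 105.6 114.5] rot [ 3.141e+00 -1.000e-03  3.132e+00] F [ 0.4 -0.5 -1.9] op 0.351 q [ 0.2   0.16 -0.25  1.16  0.   -1.36]
shift cm [-0.29  1.44 -0.05] turn [ 0.    -0.001  0.001] yaw now 179.47 J6 -1.36 rows>= 1
```

```bash
python3 -m crank '[-0.3,2,1.5,0,0,0,-1, -0.3,3.2,3.5,0,0,0,-1, -0.3,3.2,4.5,0,0,0,-1, -0.3,3.2,4.5,0,0,0,-1, -0.3,3.2,4.5,0,0,0,-1]';python3 look.py wrist w16;python3 -c "
from h import *
crop(load('w16','wrist')[0],220,150,420,350,3,'w16c.png')"
```

```text
time: 18.98
eef_pos: [522.9, 136.9, 68.6]
eef_rot: [-3.141, -0.004, 3.132]
wrist_force: [0.3, 0.2, -2.3]
opening: 0.344
t 19.0333 p [523.8 136.8  69.5] rot [-3.141e+00 -2.000e-03  3.132e+00] F [-0.3 -0.3 -2. ] op 0.349 q [ 0.26  0.21 -0.3   1.06  0.   -1.31]
```

View pics/w16c.png

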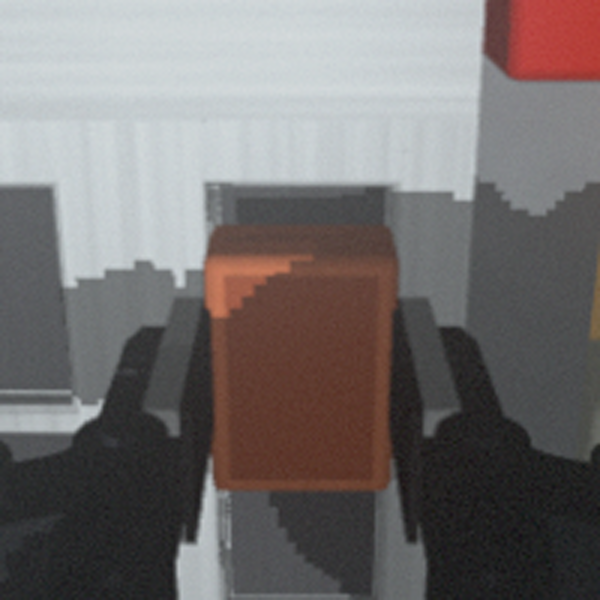

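```bash
python3 - <<'E'
from h import *
quad('w16','bartop',[(207,258),(397,258),(389,490),(214,490)],78.9,3,220,150)
p,d,c=load('w16','wrist');f=lambda L,z:onz(np.array(L)/3+[220,150],c,z).round(1)
print('bar foot edge',f([(213,228),(391,228)],62.9)); print('pocket edge',f([(205,184),(391,184)],47))
print('P4 right edge, +y edge',f([(57,184),(75,403)],47))
E
```

```text
bartop [524.  139.4  78.9] dims [np.float64(45.0), np.float64(30.7), np.float64(45.0), np.float64(31.1)] ang edge01 179.4 edge03 89.0
bar foot edge [[539.6 118.   62.9]
 [507.8 118.4  62.9]]
pocket edge [[542.5 115.3  47. ]
 [506.3 115.7  47. ]]
P4 right edge, +y edge [[571.3 115.   47. ]
 [572.3 164.3  47. ]]
```

```bash
python3 -m crank '[-0.04,-0.02,0.8,0,0,0,-1, -0.04,-0.02,1.4,0,0,0,-1, -0.04,-0.02,1.8,0,0,0,-1, -0.04,-0.02,2,0,0,0,-1, -0.04,-0.02,2.1,0,0,0,-1, -0.04,-0.02,2.1,0,0,0,-1]';python3 -c "
from h import *
st()"
```

```text
time: 19.53
eef_pos: [524.0, 136.2, 48.2]
eef_rot: [-3.141, -0.002, 3.131]
wrist_force: [-0.7, 0.6, -1.4]
opening: 0.348
t 19.5333 p [524.  136.2  48.2] rot [-3.141e+00 -2.000e-03  3.131e+00] F [-0.7  0.6 -1.4] op 0.348 q [ 0.25  0.22 -0.33  1.02  0.   -1.31]
```

```bash
python3 -m crank '[0,0,0.05,0,0,0,-0.1, 0,0,0.05,0,0,0,0.2, 0,0,0.05,0,0,0,0.2, 0,0,-2,0,0,0,0.2, 0,0,-6,0,0,0,0.3, 0,0,-10,0,0,0,0.3, 0,0,-12,0,0,0,0.3]'; python3 -c "
from h import *
st();go(555,100,170,180)"
```

```text
time: 20.12
eef_pos: [525.7, 136.6, 173.2]
eef_rot: [3.141, 0.003, 3.131]
wrist_force: [0.8, -0.1, 0.3]
opening: 0.649
t 20.1167 p [525.7 136.6 173.2] rot [3.141e+00 3.000e-03 3.131e+00] F [ 0.8 -0.1  0.3] op 0.649 q [ 0.25  0.16 -0.12  1.28 -0.   -1.31]
shift cm [-2.97 -3.63  0.32] turn [ 0.001  0.003 -0.01 ] yaw now 179.4 J6 -1.31 rows>= 2
```

```bash
python3 -m crank '[-3,-1,0.3,0,0.003,0,0.3, -3,-1.7,0.3,0,0.003,0,0.3, -3,-1.7,0.3,0,0.003,0,0.3, -3,-1.7,0.3,0,0.003,0,0.3, -3,-1.7,0.3,0,0.003,0,0.3]'; python3 look.py wrist w17;python3 -c "
from h import *
crop(load('w17','wrist')[0],220,150,420,300,4,'w17c.png')"
```

```text
time: 20.53
eef_pos: [554.6, 119.3, 169.6]
eef_rot: [3.141, -0.002, 3.131]
wrist_force: [1.5, -0.1, -0.1]
opening: 0.649
t 20.5833 p [554.6 119.5 169.6] rot [ 3.141e+00 -1.000e-03  3.131e+00] F [ 0.2 -0.1 -0.1] op 0.649 q [ 0.21  0.21 -0.07  1.29  0.   -1.35]
```

View pics/w17c.png

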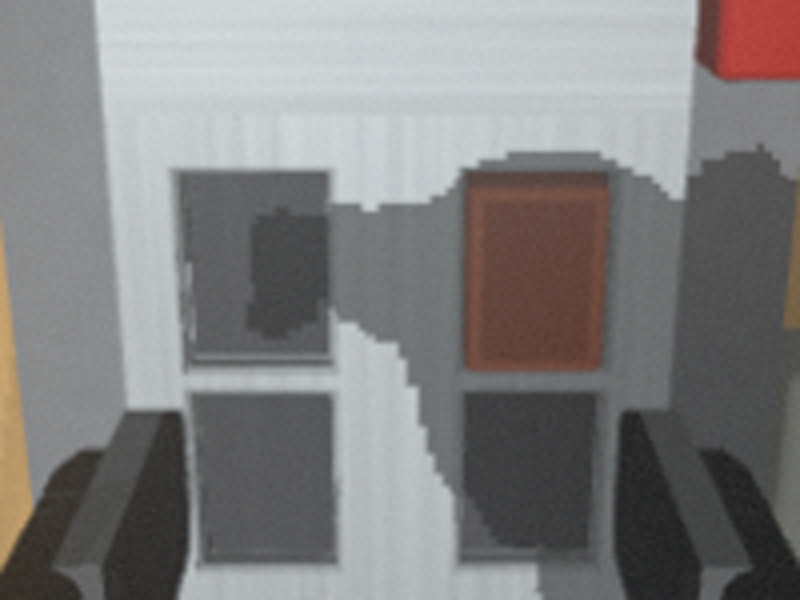

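Bar seated in pocket 3 at crop (535,275), with the other three pockets empty.

```bash
python3 - <<'E'
from h import *
p,d,c=load('w17','wrist');P=cloud(d,c)
a=P[200:240,342:364].reshape(-1,3);a=a[~np.isnan(a[:,2])];pl=P[160:175,260:380].reshape(-1,3)
q=np.linalg.lstsq(np.c_[a[:,:2]-a[:,:2].mean(0),np.ones(len(a))],a[:,2],rcond=None)[0]
print('bar top z',np.median(a[:,2]).round(1),'plate',np.nanmedian(pl[:,2]).round(1),'slopes',q[:2].round(3))
go(530,-225,190,180)
E
```

```text
bar top z 58.3 plate 48.0 slopes [0.006 0.002]
shift cm [  2.11 -34.47  -2.06] turn [ 0.001 -0.001 -0.01 ] yaw now 179.41 J6 -1.35 rows>= 9
```

```bash
python3 -m crank '[0,-4,-1,0,0,0,0.3, 0,-8,-1,0,0,0.1,0.3, 0,-12,-1,0,0,0.2,0.3, 0,-16,-1,0,0,0.3,0.3, -1,-20,0,0,0,0.4,0.3, -2,-24,0,0,0,0.5,0.3, -3,-28,1,0,0,0.6,0.3, -4,-31,2,0,0,0.635,0.3]'; python3 -c "
from h import *
go(615,-204,110,143)"
```

```text
time: 21.25
eef_pos: [591.2, -193.3, 149.6]
eef_rot: [-3.141, -0.0, 2.491]
wrist_force: [0.4, 1.2, -0.1]
opening: 0.647
shift cm [-2.54  0.59  3.96] turn [-0.    -0.    -0.005] yaw now 142.72 J6 -1.24 rows>= 2
```

```bash
python3 -m crank '[-2.5,-1.6,1.5,0,0,0,0.3, -2.5,-1.6,1.5,0,0,0,0.3, -2.5,-1.6,1.5,0,0,0,0.3, -2.5,-1.6,1.5,0,0,0,0.3, -2.5,-1.6,1.5,0,0,0,0.3]';python3 look.py wrist w18; python3 -c "
from h import *
crop(load('w18','wrist')[0],220,120,440,320,3,'w18c.png')"
```

```text
time: 21.67
eef_pos: [601.4, -219.8, 135.3]
eef_rot: [3.141, 0.0, 2.493]
wrist_force: [0.5, 0.4, 0.6]
opening: 0.647
t 21.7167 p [ 601.5 -219.8  135.5] rot [3.141e+00 1.000e-03 2.493e+00] F [-0.4 -0.7 -0.7] op 0.649 q [-0.35  0.36  0.05  1.26  0.   -1.27]
```

View pics/w18c.png

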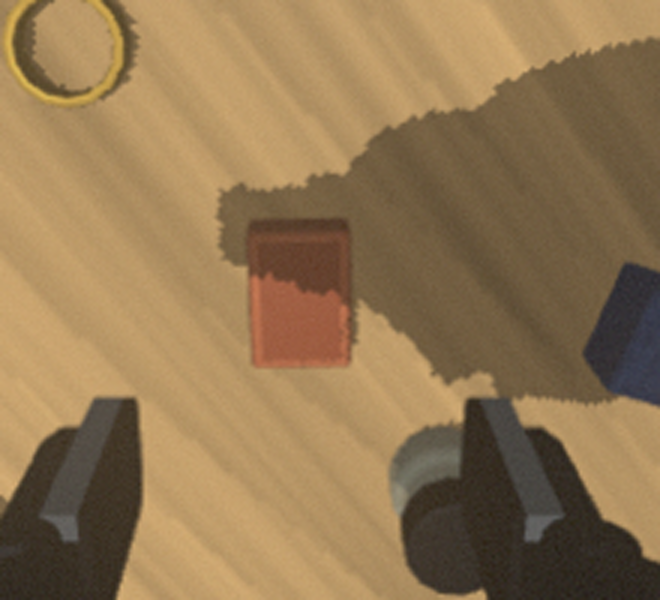

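```bash
python3 - <<'E'
from h import *
w=quad('w18','C',[(249,233),(351,233),(350,366),(253,367)],16,3,220,120)
s=bot.read_state();R0=Rm(s['eef_rot']);p=np.array(s['eef_pos'])
print('bar in tool mm',(R0.T@(w.mean(0)-p)).round(1))
pp,d,c=load('w18','wrist');j=onz(np.array([(445,540)])/3+[220,120],c,48)[0];print('jar',j.round(1),'tool rel bar',(R0.T@(j-w.mean(0))).round(1))
E
```

```text
C [ 615.5 -201.9   16. ] dims [np.float64(44.6), np.float64(30.9), np.float64(44.3), np.float64(30.9)] ang edge01 142.8 edge03 53.4
bar in tool mm [ -0.3  22.6 119.6]
jar [ 619.9 -124.3   48. ] tool rel bar [ 43.4  64.6 -32. ]
```

```bash
python3 -m crank '[-0.15,1.5,3,0,0,0,0.3, -0.15,2.25,7,0,0,0,0.3, -0.15,2.25,10,0,0,0,0.3, -0.15,2.25,12.5,0,0,0,0.3, -0.15,2.25,13.1,0,0,0,0.3, -0.15,2.25,13.2,0,0,0,0.3, -0.15,2.25,13.2,0,0,0,0.3]'; python3 look.py wrist w19; python3 -c "
from h import *
crop(load('w19','wrist')[0],220,150,420,300,4,'w19c.png')"
```

```text
time: 22.3
eef_pos: [617.0, -202.3, 5.0]
eef_rot: [3.141, 0.002, 2.494]
wrist_force: [0.6, -1.0, 0.3]
opening: 0.648
t 22.35 p [ 617.6 -202.7    5.8] rot [3.140e+00 3.000e-03 2.493e+00] F [ 0.2 -1.5  1. ] op 0.65 q [-0.32  0.44 -0.13  1.   -0.   -1.24]
```

View pics/w19c.png

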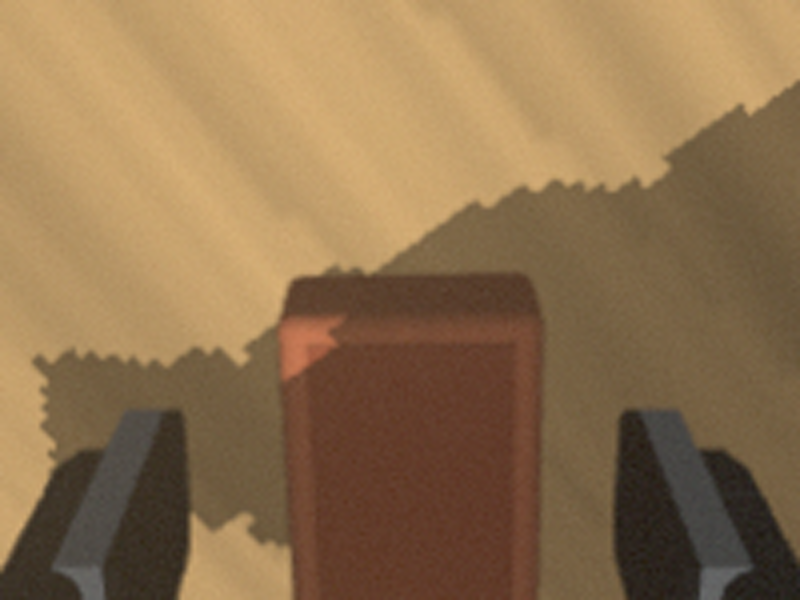

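```bash
python3 -m crank '[0.1,-0.3,0.15,0,0,0,0.3, 0.1,-0.3,0.15,0,0,0,0, 0.1,-0.3,0.15,0,0,0,-0.4, 0.1,-0.3,0.15,0,0,0,-1, 0.1,-0.3,0.15,0,0,0,-1, 0.1,-0.3,0.15,0,0,0,-1, 0.1,-0.3,0.15,0,0,0,-1]' 70; python3 -m crank '[0,0,-2,0,0,0,-1, 0,0,-5,0,0,0,-1, 0,0,-8,0,0,0,-1, 0,0,-11,0,0,0,-1, 0,0,-11,0,0,0,-1]'; python3 look.py wrist w20;python3 -c "
from h import *
crop(load('w20','wrist')[0],220,150,420,350,3,'w20c.png');go(590,136.2,115,179.4)"
```

```text
time: 22.93
eef_pos: [615.8, -205.0, 6.3]
eef_rot: [3.14, 0.006, 2.493]
wrist_force: [-1.4, -0.1, 6.7]
opening: 0.347
time: 23.35
eef_pos: [618.0, -205.8, 123.7]
eef_rot: [3.136, 0.015, 2.493]
wrist_force: [0.9, 0.2, -1.0]
opening: 0.348
t 23.4 p [ 617.3 -205.6  120.7] rot [3.137 0.013 2.493] F [-0.1 -0.2 -2. ] op 0.349 q [-0.32  0.37  0.03  1.22  0.   -1.24]
shift cm [22.83 25.59  0.39] turn [ 0.     0.014 -0.638] yaw now 142.83 J6 -1.24 rows>= 9
```

View pics/w20c.png

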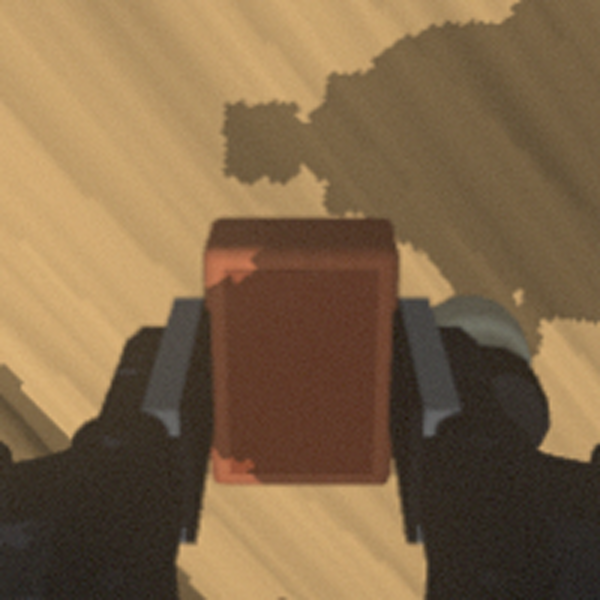

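```bash
python3 -m crank '[2.5,3,0,0,0.013,0,-1, 5,6,0,0,0.013,-0.1,-1, 7.5,9,0,0,0.013,-0.2,-1, 10,12,0,0,0.013,-0.3,-1, 12.5,15,0,0,0.013,-0.4,-1, 15.5,18,0,0,0.013,-0.5,-1, 18.5,21,0,0,0.013,-0.6,-1, 20,22.5,0,0,0.013,-0.638,-1]'; python3 -c "
from h import *
st();go(590.2,137,69.5,179.4)"
```

```text
time: 24.07
eef_pos: [592.1, 98.2, 117.4]
eef_rot: [3.141, -0.002, 3.138]
wrist_force: [0.4, -0.8, -1.5]
opening: 0.351
t 24.0667 p [592.1  98.2 117.4] rot [ 3.141e+00 -2.000e-03  3.138e+00] F [ 0.4 -0.8 -1.5] op 0.351 q [ 0.16  0.29 -0.09  1.2   0.   -1.4 ]
shift cm [0.19 3.88 4.8 ] turn [ 0.001 -0.002  0.007] yaw now 179.79 J6 -1.4 rows>= 2
```

```bash
python3 -m crank '[0.19,2,1.5,0,0,0.007,-1, 0.19,3.8,3.5,0,0,0.007,-1, 0.19,3.8,4.8,0,0,0.007,-1, 0.19,3.8,4.8,0,0,0.007,-1, 0.19,3.8,4.8,0,0,0.007,-1]';python3 look.py wrist w21;python3 -c "
from h import *
crop(load('w21','wrist')[0],220,150,420,350,3,'w21c.png')"
```

```text
time: 24.48
eef_pos: [588.8, 136.0, 67.7]
eef_rot: [-3.141, -0.006, 3.131]
wrist_force: [-0.3, -0.3, -2.4]
opening: 0.353
t 24.5333 p [589.8 135.8  69. ] rot [ 3.141e+00 -3.000e-03  3.131e+00] F [ 0.5 -0.2 -1.7] op 0.353 q [ 0.23  0.32 -0.15  1.1   0.   -1.33]
```

View pics/w21c.png

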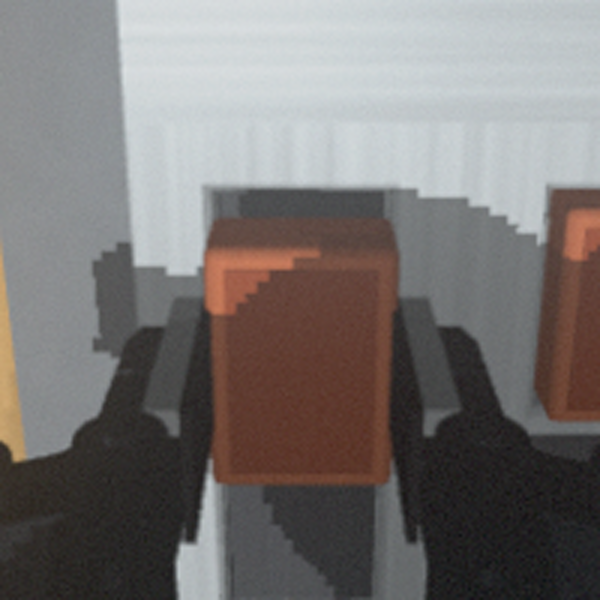

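```bash
python3 - <<'E'
from h import *
quad('w21','bartop',[(207,250),(397,250),(389,483),(214,483)],78.7,3,220,150)
p,d,c=load('w21','wrist');f=lambda L,z:onz(np.array(L)/3+[220,150],c,z).round(1)
print('bar foot edge',f([(213,220),(391,220)],62.7)); print('pocket edge',f([(205,187),(391,187)],47))
print('p3 bar seated top',f([(566,209)],57))
E
```

```text
bartop [590.  136.7  78.7] dims [np.float64(44.8), np.float64(30.5), np.float64(44.9), np.float64(30.9)] ang edge01 179.3 edge03 89.0
bar foot edge [[605.4 115.3  62.7]
 [573.9 115.7  62.7]]
pocket edge [[608.4 114.7  47. ]
 [572.3 115.2  47. ]]
p3 bar seated top [[541.  116.3  57. ]]
```

```bash
python3 -m crank '[-0.04,0.17,0.6,0,0,0,-1, -0.04,0.17,1.2,0,0,0,-1, -0.04,0.17,1.7,0,0,0,-1, -0.04,0.17,2,0,0,0,-1, -0.04,0.17,2.1,0,0,0,-1, -0.04,0.17,2.1,0,0,0,-1]';python3 -c "
from h import *
st()"
```

```text
time: 25.03
eef_pos: [590.0, 137.2, 47.7]
eef_rot: [3.141, -0.004, 3.13]
wrist_force: [-0.2, 0.3, -3.1]
opening: 0.349
t 25.0333 p [590.  137.2  47.7] rot [ 3.141 -0.004  3.13 ] F [-0.2  0.3 -3.1] op 0.349 q [ 0.23  0.34 -0.18  1.06  0.   -1.33]
```

In the pocket with no contact force (bar bottom at about 41.4). Releasing.

```bash
python3 -m crank '[0,0,0.03,0,0,0,-0.1, 0,0,0.03,0,0,0,0.2, 0,0,0.03,0,0,0,0.2, 0,0,-2,0,0,0,0.2, 0,0,-6,0,0,0,0.3, 2,-2,-9,0,0,0,0.3, 3,-2,-12,0,0,0,0.3, 3,-2,-12,0,0,0,0.3]'; python3 look.py wrist w22;python3 -c "
from h import *
p,d,c=load('w22','wrist');crop(p,220,150,420,300,4,'w22c.png')
go(424,-140,150,95)"
```

```text
time: 25.7
eef_pos: [561.5, 117.5, 175.2]
eef_rot: [3.139, 0.006, 3.13]
wrist_force: [1.1, 0.4, 1.2]
opening: 0.651
t 25.75 p [561.7 117.7 172.3] rot [3.14  0.004 3.13 ] F [ 0.8 -0.7 -0.7] op 0.65 q [ 0.21  0.22 -0.06  1.29  0.   -1.35]
shift cm [ 13.47 -25.93   2.13] turn [0.004 0.002 1.472] yaw now 179.33 J6 -1.35 rows>= 12
```

View pics/w22c.png

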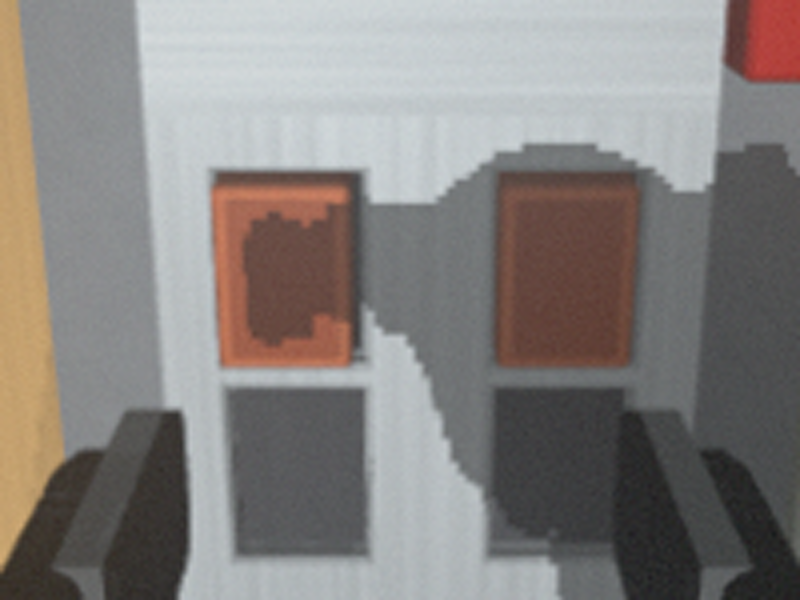

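Both bars look seated in pockets 3 and 4. Now the last copper bar.

```bash
python3 -m crank '[1.3,-3,0,0,0,0.12,0.3, 2.6,-6,0,0,0,0.24,0.3, 4,-9,0,0,0,0.36,0.3, 5.3,-12,0,0,0,0.48,0.3, 7,-15,1,0,0,0.6,0.3, 9,-18,2,0,0,0.72,0.3, 11,-21,3,0,0,0.84,0.3, 13,-23,3.7,0,0,0.96,0.3]';python3 -c "
from h import *
go(416,-123,135,96.5)"
```

```text
time: 26.42
eef_pos: [427.7, -112.4, 132.5]
eef_rot: [3.139, -0.0, 2.163]
wrist_force: [0.3, -0.4, -0.1]
opening: 0.653
shift cm [-0.23 -1.56 -0.25] turn [ 0.003 -0.001  0.479] yaw now 123.94 J6 -0.85 rows>= 4
```

```bash
python3 -m crank '[-0.23,-1.56,-0.25,0.003,0,0.479,0.3, -0.23,-1.56,-0.25,0.003,0,0.479,0.3, -0.23,-1.56,-0.25,0.003,0,0.479,0.3, -0.23,-1.56,-0.25,0.003,0,0.479,0.3, -0.23,-1.56,-0.25,0.003,0,0.479,0.3, -0.23,-1.56,-0.25,0.003,0,0.479,0.3, -0.23,-1.56,-0.25,0.003,0,0.479,0.3]';python3 look.py wrist w23; python3 -c "
from h import *
crop(load('w23','wrist')[0],220,120,440,320,3,'w23c.png')"
```

```text
time: 27.0
eef_pos: [416.0, -122.8, 134.5]
eef_rot: [-3.141, -0.001, 1.687]
wrist_force: [0.8, 0.2, 0.0]
opening: 0.651
t 27.05 p [ 416.  -122.8  134.6] rot [-3.141e+00 -1.000e-03  1.687e+00] F [ 0.4  0.3 -0.1] op 0.653 q [-0.29 -0.03 -0.41  1.19  0.   -0.4 ]
```

View pics/w23c.png

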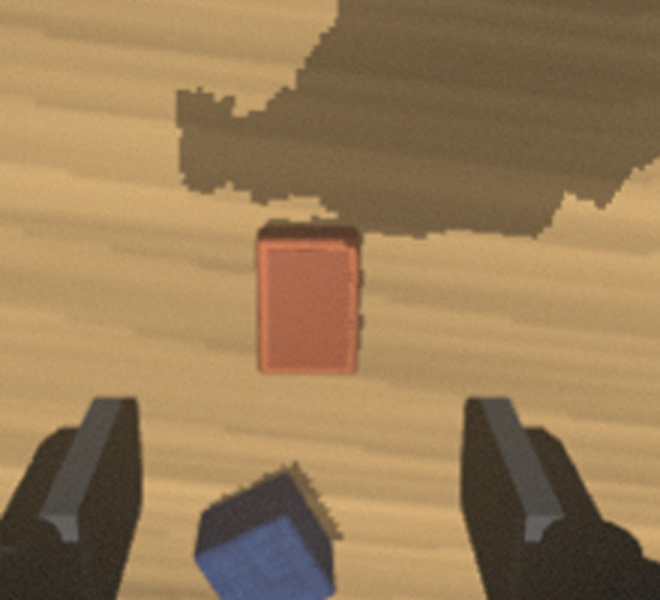

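```bash
python3 - <<'E'
from h import *
w=quad('w23','A',[(258,239),(359,239),(356,374),(260,374)],16,3,220,120)
s=bot.read_state();R0=Rm(s['eef_rot']);p=np.array(s['eef_pos'])
print('bar in tool mm',(R0.T@(w.mean(0)-p)).round(1))
E
```

```text
A [ 440.2 -117.5   16. ] dims [np.float64(45.0), np.float64(30.6), np.float64(45.0), np.float64(30.6)] ang edge01 96.6 edge03 6.6
bar in tool mm [  2.4  24.7 118.6]
```

```bash
python3 -m crank '[0.1,1.5,3,0,0,0,0.3, 0.1,2.2,7,0,0,0,0.3, 0.1,2.2,10,0,0,0,0.3, 0.1,2.2,12.5,0,0,0,0.3, 0.1,2.2,13,0,0,0,0.3, 0.1,2.2,13.1,0,0,0,0.3, 0.1,2.2,13.1,0,0,0,0.3]'; python3 look.py wrist w24; python3 -c "
from h import *
crop(load('w24','wrist')[0],220,150,420,300,4,'w24c.png')"
```

```text
time: 27.63
eef_pos: [438.1, -119.2, 4.3]
eef_rot: [-3.141, -0.001, 1.688]
wrist_force: [-0.3, -0.1, 0.7]
opening: 0.652
t 27.6833 p [ 438.8 -119.4    5. ] rot [ 3.141 -0.     1.687] F [-0.3 -0.3  0.9] op 0.653 q [-0.27  0.1  -0.58  0.89  0.   -0.38]
```

View pics/w24c.png

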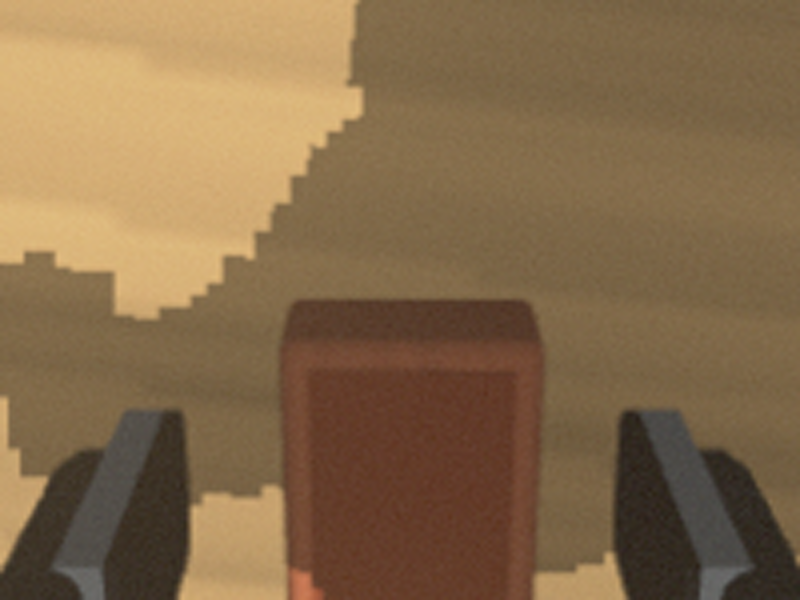

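Bar between the pads, x centre at 412 of 400 in the crop. Closing, then lifting.

```bash
python3 -m crank '[0.1,-0.1,0.1,0,0,0,0.3, 0.1,-0.1,0.1,0,0,0,0, 0.1,-0.1,0.1,0,0,0,-0.4, 0.1,-0.1,0.1,0,0,0,-1, 0.1,-0.1,0.1,0,0,0,-1, 0.1,-0.1,0.1,0,0,0,-1, 0.1,-0.1,0.1,0,0,0,-1]' 70; python3 -m crank '[0,0,-2,0,0,0,-1, 0,0,-5,0,0,0,-1, 0,0,-8,0,0,0,-1, 0,0,-11,0,0,0,-1, 0,0,-11,0,0,0,-1]'; python3 look.py wrist w25;python3 -c "
from h import *
crop(load('w25','wrist')[0],220,150,420,350,3,'w25c.png');go(524.6,193,115,179.4)"
```

```text
time: 28.27
eef_pos: [438.6, -118.8, 5.6]
eef_rot: [3.138, 0.001, 1.688]
wrist_force: [-2.5, 0.7, 7.5]
opening: 0.35
time: 28.68
eef_pos: [441.1, -119.6, 121.7]
eef_rot: [3.13, 0.004, 1.688]
wrist_force: [0.8, -0.5, -2.2]
opening: 0.349
t 28.7333 p [ 440.3 -119.4  119. ] rot [3.132e+00 3.000e-03 1.688e+00] F [-0.1  0.5 -2.5] op 0.351 q [-0.27  0.01 -0.41  1.14  0.   -0.38]
shift cm [30.04 12.    0.42] turn [ 0.005  0.009 -1.444] yaw now 96.69 J6 -0.38 rows>= 12
```

View pics/w25c.png

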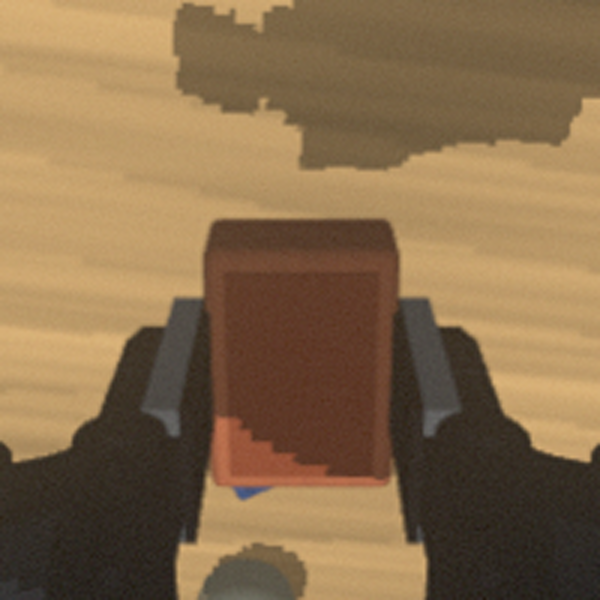

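```bash
python3 -m crank '[3,1,0,0,0,-0.12,-1, 6,2,0,0,0,-0.24,-1, 9,3,0,0,0,-0.36,-1, 12,4,0,0,0,-0.48,-1, 15,5,0,0,0,-0.6,-1, 18,6.5,0,0,0,-0.72,-1, 20.5,8,0,0,0,-0.84,-1, 23,9.5,0,0,0,-0.96,-1]'; python3 -c "
from h import *
st();go(524.6,193.9,69,179.4)"
```

```text
time: 29.4
eef_pos: [507.3, 121.7, 117.8]
eef_rot: [3.14, 0.008, 2.654]
wrist_force: [0.4, 0.3, -1.6]
opening: 0.35
t 29.4 p [507.3 121.7 117.8] rot [3.14  0.008 2.654] F [ 0.4  0.3 -1.6] op 0.35 q [ 0.24  0.14 -0.28  1.15 -0.   -0.85]
shift cm [1.89 7.19 4.88] turn [-0.001  0.008 -0.477] yaw now 152.08 J6 -0.85 rows>= 4
```

```bash
python3 -m crank '[0.5,2,0,0,0.008,-0.12,-1, 1,4,0,0,0.008,-0.24,-1, 1.9,6.5,1,0,0.008,-0.36,-1, 1.9,7.1,3,0,0.008,-0.477,-1, 1.9,7.1,4.9,0,0.008,-0.477,-1, 1.9,7.1,4.9,0,0.008,-0.477,-1, 1.9,7.1,4.9,0,0.008,-0.477,-1]';python3 look.py wrist w26;python3 -c "
from h import *
crop(load('w26','wrist')[0],220,150,420,350,3,'w26c.png')"
```

```text
time: 29.98
eef_pos: [522.4, 192.6, 66.8]
eef_rot: [-3.139, -0.004, 3.131]
wrist_force: [0.5, 0.6, -2.2]
opening: 0.35
t 30.0333 p [523.4 192.8  68.2] rot [-3.140e+00 -2.000e-03  3.131e+00] F [ 0.3 -0.4 -0.8] op 0.347 q [ 0.35  0.24 -0.27  1.07 -0.   -1.21]
```

View pics/w26c.png

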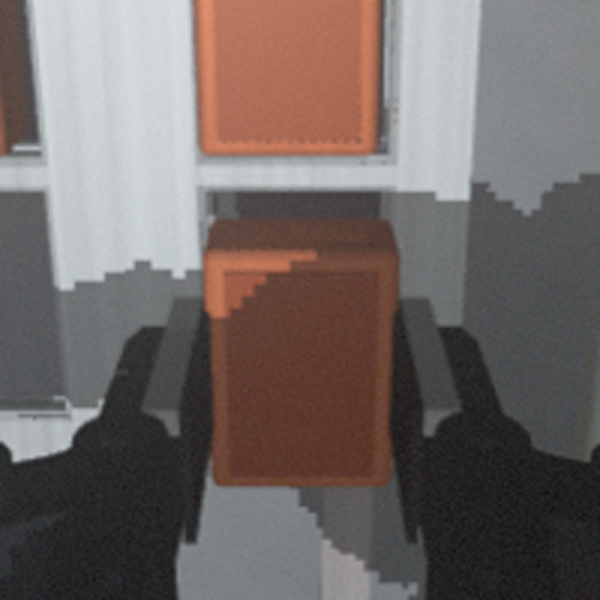

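```bash
python3 - <<'E'
from h import *
z=68.2-5.6
quad('w26','bartop',[(207,251),(397,251),(389,485),(214,485)],z+16,3,220,150)
p,d,c=load('w26','wrist');f=lambda L,z:onz(np.array(L)/3+[220,150],c,z).round(1)
print('bar foot edge',f([(213,221),(391,221)],z)); print('pocket edge',f([(204,188),(394,188)],47))
print('P2 +y edge',f([(70,410)],47))
E
```

```text
bartop [523.6 193.6  78.6] dims [np.float64(44.8), np.float64(30.3), np.float64(44.8), np.float64(30.8)] ang edge01 179.3 edge03 89.0
bar foot edge [[539.1 172.2  62.6]
 [507.6 172.6  62.6]]
pocket edge [[542.2 171.6  47. ]
 [505.5 172.1  47. ]]
P2 +y edge [[572.8 221.1  47. ]]
```

```bash
python3 -m crank '[-0.04,0.17,0.6,0,0,0,-1, -0.04,0.17,1.2,0,0,0,-1, -0.04,0.17,1.7,0,0,0,-1, -0.04,0.17,2,0,0,0,-1, -0.04,0.17,2.1,0,0,0,-1, -0.04,0.17,2.1,0,0,0,-1]';python3 -c "
from h import *
st()"
```

```text
time: 30.53
eef_pos: [523.6, 194.3, 47.2]
eef_rot: [-3.14, -0.002, 3.13]
wrist_force: [0.2, 0.5, -1.5]
opening: 0.352
t 30.5333 p [523.6 194.3  47.2] rot [-3.14e+00 -2.00e-03  3.13e+00] F [ 0.2  0.5 -1.5] op 0.352 q [ 0.36  0.25 -0.3   1.02 -0.   -1.2 ]
```

```bash
python3 -m crank '[0,0,0.03,0,0,0,-0.1, 0,0,0.03,0,0,0,0.2, 0,0,0.03,0,0,0,0.2, 0,0,-2,0,0,0,0.2, 0,0,-6,0,0,0,0.2, -2,-4,-9,0,0,0,0.2, -3,-6,-12,0,0,0,0.2, -3,-6,-12,0,0,0,0.2]'; python3 look.py wrist w27;python3 -c "
from h import *
p,d,c=load('w27','wrist');crop(p,220,120,420,300,4,'w27c.png')
P=cloud(d,c)
go(555,55.7,130,89.4)"
```

```text
time: 31.2
eef_pos: [556.6, 132.0, 173.1]
eef_rot: [-3.141, 0.007, 3.128]
wrist_force: [0.2, 0.8, 0.1]
opening: 0.601
t 31.25 p [556.4 132.5 171.9] rot [-3.141  0.006  3.127] F [ 0.4 -0.5  0.4] op 0.6 q [ 0.23  0.22 -0.06  1.29 -0.   -1.32]
shift cm [ 0.05 -7.68  4.19] turn [0.004 0.005 1.567] yaw now 179.19 J6 -1.32 rows>= 13
```

View pics/w27c.png

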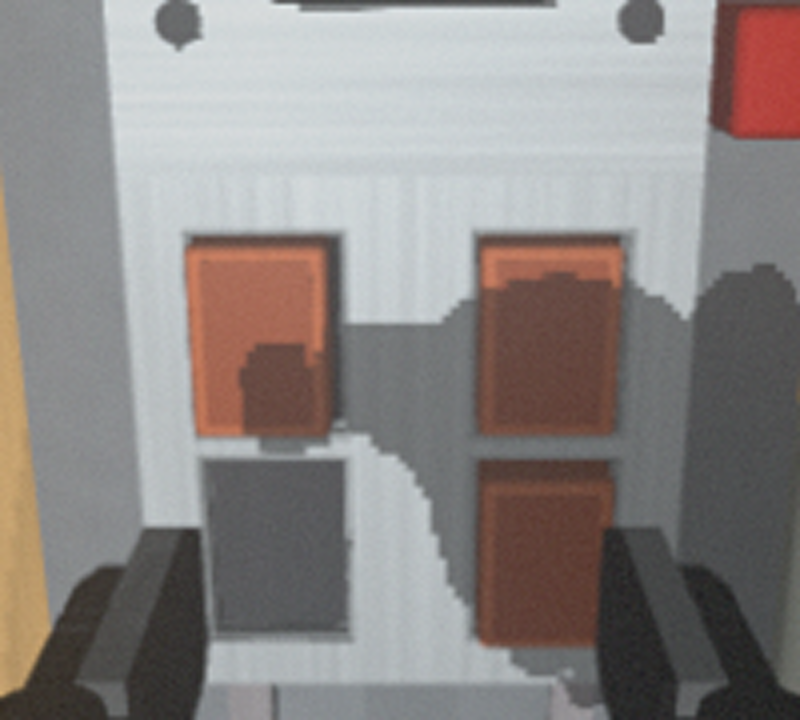

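```bash
python3 - <<'E'
from h import *
p,d,c=load('w27','wrist');P=cloud(d,c)
for n,(x0,y0,x1,y1) in dict(p4=(205,260,310,420),p3=(490,260,600,420),p1=(490,500,590,620),plate=(350,190,460,440)).items():
    a=P[120+y0//4:120+y1//4,220+x0//4:220+x1//4].reshape(-1,3);a=a[~np.isnan(a[:,2])]
    q=np.linalg.lstsq(np.c_[a[:,:2]-a[:,:2].mean(0),np.ones(len(a))],a[:,2],rcond=None)[0];print(n,q.round(3))
quad('w27','p4bar',[(187,248),(328,246),(329,436),(197,437)],57,4,220,120)
quad('w27','p3bar',[(480,247),(623,247),(614,434),(480,435)],57,4,220,120)
E
python3 look.py top t2;python3 look.py side s5; python3 -c "
from h import *
p,d,c=load('s5','side');crop(p,300,110,500,400,2,'s5c.png')"
```

```text
p4 [0.000e+00 3.000e-03 5.711e+01]
p3 [-2.0000e-03  1.0000e-03  5.7093e+01]
p1 [-0.    -0.    57.273]
plate [-3.0000e-03  1.0000e-03  4.6807e+01]
p4bar [589.3 138.6  57. ] dims [np.float64(45.0), np.float64(31.1), np.float64(45.1), np.float64(30.6)] ang edge01 -180.0 edge03 88.9
p3bar [524.1 139.1  57. ] dims [np.float64(44.6), np.float64(31.4), np.float64(44.4), np.float64(31.0)] ang edge01 179.3 edge03 90.3
t 31.3 p [555.  133.4 169.4] rot [-3.141e+00  3.000e-03  3.128e+00] F [-0.7  0.2 -0.1] op 0.6 q [ 0.24  0.22 -0.07  1.29 -0.   -1.32]
t 31.35 p [553.6 134.  167.5] rot [-3.141e+00 -1.000e-03  3.129e+00] F [-0.2  0.9 -1.1] op 0.599 q [ 0.24  0.22 -0.07  1.28 -0.   -1.32]
```

View pics/s5c.png

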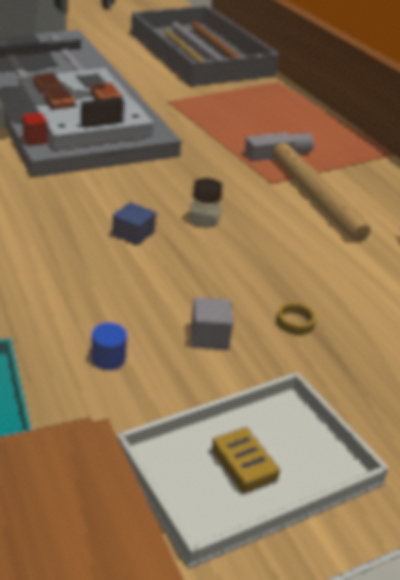

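All three copper bars sit with tops 10.3 mm above the plate and slopes under 0.003. The brass bar lies in the tray at crop (245,460). Now going to the pull grip.

```bash
python3 -m crank '[0,-2,0,0,0,0.12,0.2, 0,-4,0,0,0,0.24,0.2, 0,-6,0,0,0,0.36,0.2, 0,-7.8,0,0,0,0.48,0.1, 0,-7.8,0,0,0,0.6,0, 0,-7.8,0,0,0,0.72,0, 0,-7.8,0,0,0,0.84,0, 0,-7.8,0,0,0,0.96,0]';python3 -c "
from h import *
st();go(555.3,55.7,110,89.5)"
```

```text
time: 32.02
eef_pos: [551.3, 56.9, 165.4]
eef_rot: [-3.138, -0.002, 2.164]
wrist_force: [-0.2, 0.6, 0.6]
opening: 0.501
t 32.0167 p [551.3  56.9 165.4] rot [-3.138e+00 -2.000e-03  2.164e+00] F [-0.2  0.6  0.6] op 0.501 q [ 0.1   0.19 -0.11  1.28 -0.   -0.49]
shift cm [-0.33  0.29  5.54] turn [-0.004 -0.001  0.602] yaw now 124.0 J6 -0.49 rows>= 5
```

```bash
python3 -m crank '[-0.33,0.29,1,0,0,0.12,0, -0.33,0.29,2,0,0,0.24,0, -0.33,0.29,3,0,0,0.36,0, -0.33,0.29,4,0,0,0.48,0, -0.33,0.29,5.5,0,0,0.602,0, -0.33,0.29,5.5,0,0,0.602,0, -0.33,0.29,5.5,0,0,0.602,0]';python3 look.py wrist w28;python3 -c "
from h import *
go(555.3,55.7,60,89.5)"
```

```text
time: 32.6
eef_pos: [553.5, 56.5, 108.3]
eef_rot: [-3.133, 0.001, 1.567]
wrist_force: [0.2, -0.6, -0.5]
opening: 0.502
t 32.65 p [554.3  56.4 109.4] rot [-3.135e+00  1.000e-03  1.567e+00] F [ 0.6 -0.2  0.8] op 0.501 q [ 0.1   0.22 -0.2   1.16 -0.    0.11]
shift cm [-0.06  0.13  4.94] turn [-0.006  0.001  0.004] yaw now 89.76 J6 0.11 rows>= 2
```

View pics/w28.png

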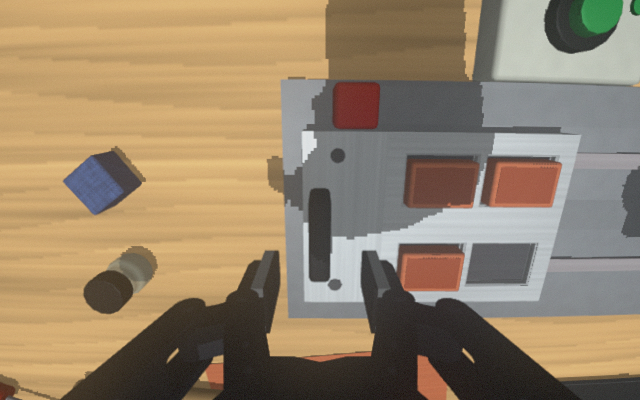

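The jaws straddle the grip at (319,235), with three copper bars at (440,183), (523,183) and (432,270).

```bash
python3 -m crank '[-0.06,0.13,2.5,-0.006,0,0.004,0, -0.06,0.13,4.9,-0.006,0,0.004,0, -0.06,0.13,4.9,-0.006,0,0.004,0, -0.06,0.13,4.9,-0.006,0,0.004,-0.4, -0.06,0.13,4.9,-0.006,0,0.004,-1, -0.06,0.13,4.9,-0.006,0,0.004,-1, -0.06,0.13,4.9,-0.006,0,0.004,-1, -0.06,0.13,4.9,-0.006,0,0.004,-1]' 50;python3 -c "
from h import *
st()"
```

```text
time: 33.32
eef_pos: [556.3, 55.9, 62.3]
eef_rot: [3.139, 0.0, 1.563]
wrist_force: [-1.7, -0.4, 6.5]
opening: 0.145
t 33.3167 p [556.3  55.9  62.3] rot [3.139 0.    1.563] F [-1.7 -0.4  6.5] op 0.145 q [ 0.1   0.24 -0.28  1.05 -0.    0.11]
```

```bash
python3 -m crank '[0.5,0,0,0,0,0,-1, 1.5,0,0,0,0,0,-1, 3,0,0,0,0,0,-1, 4.5,0,0,0,0,0,-1, 6,0,0,0,0,0,-1, 7.5,0,0,0,0,0,-1, 8.6,0,0,0,0,0,-1, 9,0,0,0,0,0,-1]';python3 -c "
from h import *
st();go(556.7,185.8,62,89.5)"
```

```text
time: 33.98
eef_pos: [557.1, 147.3, 62.4]
eef_rot: [3.139, 0.0, 1.564]
wrist_force: [0.2, -4.0, -2.1]
opening: 0.154
t 33.9833 p [557.1 147.3  62.4] rot [3.139 0.    1.564] F [ 0.2 -4.  -2.1] op 0.154 q [ 0.26  0.27 -0.24  1.06 -0.    0.27]
shift cm [ 3.85 -0.06  0.04] turn [0.002 0.    0.002] yaw now 89.62 J6 0.27 rows>= 1
```

```bash
python3 -m crank '[1,-0.05,0,0,0,0,-1, 2,-0.05,0,0,0,0,-1, 3,-0.05,0,0,0,0,-1, 3.6,-0.05,0,0,0,0,-1, 4,-0.05,0,0,0,0,-1, 4.2,-0.05,0,0,0,0,-1, 4.2,-0.05,0,0,0,0,-1]';python3 -c "
from h import *
st()"
```

```text
time: 34.57
eef_pos: [557.4, 185.8, 62.4]
eef_rot: [3.138, 0.008, 1.562]
wrist_force: [3.7, -15.5, -1.6]
opening: 0.147
t 34.5667 p [557.4 185.8  62.4] rot [3.138 0.008 1.562] F [  3.7 -15.5  -1.6] op 0.147 q [ 0.33  0.29 -0.21  1.07 -0.01  0.33]
```

```bash
python3 -m crank '[0,0,0,0,0,0,-0.4, 0,0,0,0,0,0,0, 0,0,0,0,0,0,0, 0,0,-2,0,0,0,0, -2,0,-6,0,0,0,0, -4,-2,-10,0,0,0,0.2, -6,-4,-12,0,0,0,0.2, -6,-4,-12,0,0,0,0.2]'; python3 look.py wrist w29;python3 -c "
from h import *
p,d,c=load('w29','wrist');crop(p,220,60,600,340,2.1,'w29c.png')
go(473.5,60,160,179.5)"
```

```text
time: 35.23
eef_pos: [515.8, 126.1, 189.3]
eef_rot: [3.131, 0.006, 1.561]
wrist_force: [0.8, 0.7, 0.2]
opening: 0.604
t 35.2833 p [516.5 126.8 187.3] rot [3.132 0.006 1.561] F [-0.9  0.6 -0.3] op 0.602 q [ 0.25  0.14 -0.13  1.3  -0.01  0.25]
shift cm [-6.7  -4.26  2.72] turn [ 0.003  0.012 -1.571] yaw now 89.46 J6 0.25 rows>= 13
```

View pics/w29.png

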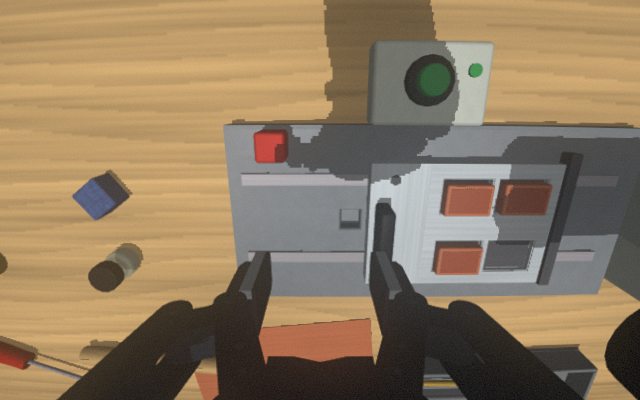

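Slide is home, and the lock hole is uncovered at (350,217). Now fetching the pin.

```bash
python3 -m crank '[-1,-1,1,0,0.012,-0.12,0.4, -2,-2,1,0,0.012,-0.24,0.4, -3,-3,1,0,0.012,-0.36,0.4, -4,-4,1,0,0.012,-0.48,0.4, -5,-4.3,1,0,0.012,-0.6,0.4, -5.5,-4.3,1,0,0.012,-0.72,0.4, -5.5,-4.3,1,0,0.012,-0.84,0.4, -5.5,-4.3,1,0,0.012,-0.96,0.4]';python3 -c "
from h import *
st();go(473.5,79.1,110,179.5)"
```

```text
time: 35.95
eef_pos: [473.0, 72.7, 176.4]
eef_rot: [3.135, 0.0, 2.528]
wrist_force: [-0.3, 0.4, -0.6]
opening: 0.701
t 35.95 p [473.   72.7 176.4] rot [3.135 0.    2.528] F [-0.3  0.4 -0.6] op 0.701 q [ 0.15  0.04 -0.25  1.27  0.   -0.81]
shift cm [0.33 0.51 6.64] turn [ 0.006  0.002 -0.605] yaw now 144.82 J6 -0.81 rows>= 5
```

```bash
python3 -m crank '[0.33,0.5,1,0.006,0,-0.12,0.4, 0.33,0.5,2,0.006,0,-0.24,0.4, 0.33,0.5,3.5,0.006,0,-0.36,0.4, 0.33,0.5,5,0.006,0,-0.48,0.4, 0.33,0.5,6.6,0.006,0,-0.605,0.4, 0.33,0.5,6.6,0.006,0,-0.605,0.4, 0.33,0.5,6.6,0.006,0,-0.605,0.4]';python3 look.py wrist w30; python3 -c "
from h import *
crop(load('w30','wrist')[0],220,150,420,350,3,'w30c.png')
go(473.5,79.1,32,179.5)"
```

```text
time: 36.53
eef_pos: [472.6, 79.5, 109.3]
eef_rot: [-3.141, -0.001, 3.13]
wrist_force: [0.8, -0.9, 0.7]
opening: 0.702
t 36.5833 p [473.4  79.5 110.3] rot [3.142e+00 1.000e-03 3.130e+00] F [ 0.5  1.2 -0.1] op 0.699 q [ 0.17  0.07 -0.37  1.13 -0.   -1.39]
shift cm [-0.01 -0.04  7.83] turn [ 0.     0.001 -0.003] yaw now 179.32 J6 -1.39 rows>= 2
```

View pics/w30c.png

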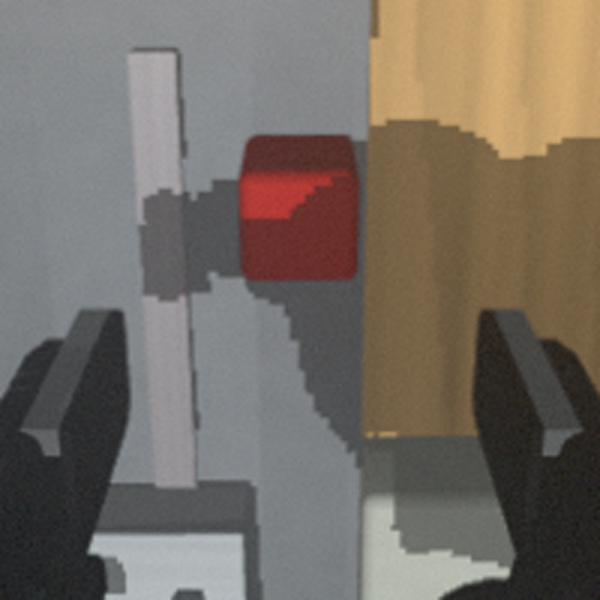

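```bash
python3 -m crank '[0,-0.04,3,0,0,-0.003,0.4, 0,-0.04,5.5,0,0,-0.003,0.4, 0,-0.04,7.4,0,0,-0.003,0.4, 0,-0.04,7.8,0,0,-0.003,0.4, 0,-0.04,7.8,0,0,-0.003,-0.2, 0,-0.04,7.8,0,0,-0.003,-0.6, 0,-0.04,7.8,0,0,-0.003,-1, 0,-0.04,7.8,0,0,-0.003,-1]' 60; python3 -m crank '[0,0,0,0,0,0,-1, 0,0,0,0,0,0,-1]'; python3 -c "
from h import *
st()"
```

```text
time: 37.25
eef_pos: [473.5, 79.4, 34.2]
eef_rot: [3.141, 0.002, 3.132]
wrist_force: [-4.2, 0.5, 4.6]
opening: 0.317
time: 37.42
eef_pos: [473.5, 79.5, 35.4]
eef_rot: [3.14, 0.002, 3.132]
wrist_force: [-3.5, -0.2, 1.8]
opening: 0.311
t 37.4167 p [473.5  79.5  35.4] rot [3.140e+00 2.000e-03 3.132e+00] F [-3.5 -0.2  1.8] op 0.311 q [ 0.17  0.12 -0.49  0.96  0.   -1.4 ]
```

```bash
python3 -m crank '[0,0,-0.8,0,0,0,-1, 0,0,-1.6,0,0,0,-1, 0,0,-2.6,0,0,0,-1, 0,0,-4,0,0,0,-1, 0,0,-5.5,0,0,0,-1, 0,0,-5.5,0,0,0,-1]'; python3 -c "
from h import *
st();go(557,157.4,91,179.5)"
```

```text
time: 37.92
eef_pos: [475.8, 79.8, 94.4]
eef_rot: [3.139, 0.008, 3.132]
wrist_force: [0.7, 0.4, -0.7]
opening: 0.314
t 37.9167 p [475.8  79.8  94.4] rot [3.139 0.008 3.132] F [ 0.7  0.4 -0.7] op 0.314 q [ 0.17  0.08 -0.4   1.09  0.   -1.4 ]
shift cm [-8.04  7.84  0.42] turn [ 0.002  0.008 -0.001] yaw now 179.44 J6 -1.4 rows>= 3
```

```bash
python3 -m crank '[-3,3,0.4,0,0.008,0,-1, -6,6,0.4,0,0.008,0,-1, -8,7.8,0.4,0,0.008,0,-1, -8,7.8,0.4,0,0.008,0,-1, -8,7.8,0.4,0,0.008,0,-1, -8,7.8,0.4,0,0.008,0,-1]';python3 look.py wrist w31; python3 -c "
from h import *
crop(load('w31','wrist')[0],220,150,420,350,3,'w31c.png')"
```

```text
time: 38.42
eef_pos: [556.1, 156.8, 90.7]
eef_rot: [3.14, -0.001, 3.132]
wrist_force: [-0.1, -0.3, -1.0]
opening: 0.316
t 38.4667 p [555.8 156.5  90.9] rot [ 3.140e+00 -1.000e-03  3.131e+00] F [-0.1 -0.4 -1.1] op 0.317 q [ 0.27  0.26 -0.19  1.13  0.   -1.29]
```

View pics/w31c.png

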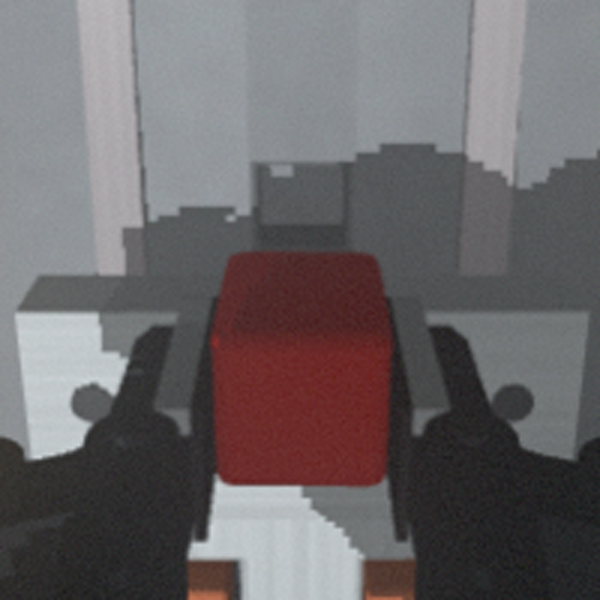

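```bash
python3 - <<'E'
from h import *
p,d,c=load('w31','wrist')
o=np.array([220,150]);f=lambda L,z:onz(np.array(L)/3+o,c,z).round(1)
print('hole -y edge',f([(252,163),(353,163)],24),'floor far edge',f([(262,224),(343,224)],7))
dz=90.9-35.4
print('pin foot edge',f([(228,253),(381,253)],24+dz),'pin top edge',f([(212,341),(389,341)],58+dz), f([(220,484),(384,484)],58+dz))
E
```

```text
hole -y edge [[567.9 145.5  24. ]
 [543.3 145.8  24. ]] floor far edge [[566.7 168.6   7. ]
 [544.9 168.8   7. ]]
pin foot edge [[569.6 144.7  79.5]
 [541.1 145.   79.5]] pin top edge [[569.4 144.  113.5]
 [542.8 144.3 113.5]] [[569.2 169.9 113.5]
 [543.  170.1 113.5]]
```

```bash
python3 -m crank '[-0.04,0.05,1.5,0,0,0,-1, -0.04,0.05,3,0,0,0,-1, -0.04,0.05,3.9,0,0,0,-1, -0.04,0.05,4.3,0,0,0,-1, -0.04,0.05,4.6,0,0,0,-1, -0.04,0.05,4.6,0,0,0,-1]'; python3 -c "
from h import *
st()"
```

```text
time: 38.97
eef_pos: [555.8, 156.7, 44.8]
eef_rot: [3.14, -0.001, 3.131]
wrist_force: [-0.2, -0.2, -0.8]
opening: 0.314
t 38.9667 p [555.8 156.7  44.8] rot [ 3.140e+00 -1.000e-03  3.131e+00] F [-0.2 -0.2 -0.8] op 0.314 q [ 0.27  0.29 -0.26  1.03  0.   -1.29]
```

```bash
python3 -m crank '[0,0,0.3,0,0,0,-1, 0,0,0.6,0,0,0,-1, 0,0,0.9,0,0,0,-1,  0,0,1.05,0,0,0,-1, 0,0,1.1,0,0,0,-1, 0,0,1.1,0,0,0,-1]'; python3 -c "
from h import *
st()"
```

```text
time: 39.47
eef_pos: [555.9, 156.7, 34.3]
eef_rot: [3.14, -0.001, 3.131]
wrist_force: [-2.4, 0.1, 2.9]
opening: 0.315
t 39.4667 p [555.9 156.7  34.3] rot [ 3.140e+00 -1.000e-03  3.131e+00] F [-2.4  0.1  2.9] op 0.315 q [ 0.27  0.29 -0.27  1.01  0.   -1.29]
```

```bash
python3 -m crank '[0,0,0.15,0,0,0,-1, 0,0,0.15,0,0,0,0, 0,0,0.1,0,0,0,0.4, 0,0,0,0,0,0,0.4, 0,0,-2,0,0,0,0.4, 0,0,-6,0,0,0,0.4, 0,-3,-10,0,0,0,0.4, 0,-3,-12,0,0,0,0.4]'; python3 look.py wrist w32; python3 look.py side s6; python3 -c "
from h import *
p,d,c=load('w32','wrist');crop(p,200,110,440,300,3,'w32c.png')
P=cloud(d,c)
crop(load('s6','side')[0],260,80,420,200,4,'s6c.png')"
```

```text
time: 40.13
eef_pos: [555.9, 125.0, 156.7]
eef_rot: [3.141, 0.001, 3.131]
wrist_force: [0.7, -0.2, 0.5]
opening: 0.7
t 40.1833 p [558.1 125.4 162.1] rot [3.139 0.008 3.13 ] F [ 1.5 -0.3  4.4] op 0.701 q [ 0.22  0.22 -0.08  1.26  0.   -1.34]
t 40.2333 p [558.3 126.2 159.6] rot [3.138 0.008 3.13 ] F [0.5 1.3 1. ] op 0.695 q [ 0.22  0.22 -0.09  1.26  0.   -1.34]
```

View pics/w32c.png

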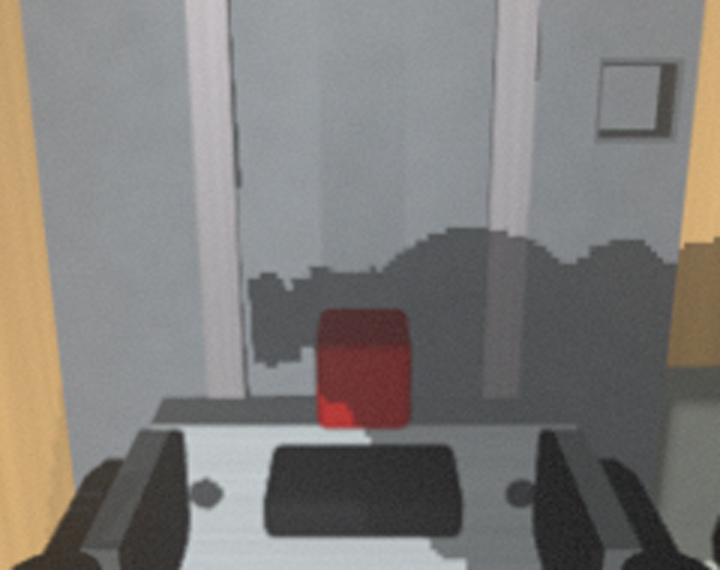

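View pics/s6c.png

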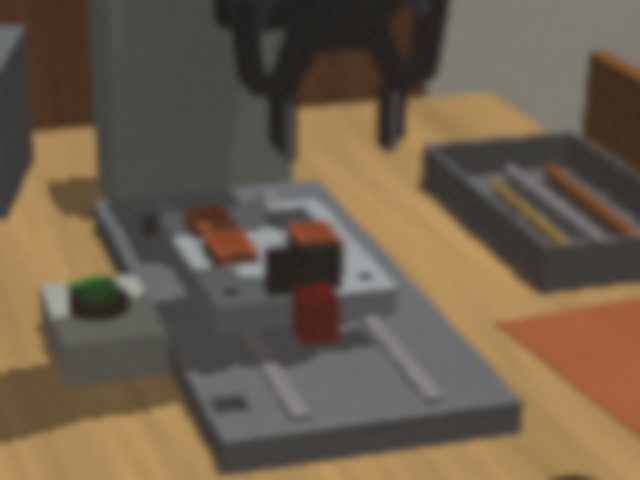

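```bash
python3 - <<'E'
from h import *
p,d,c=load('w32','wrist');P=cloud(d,c)
a=P[228:248,310:334].reshape(-1,3);print('pin top z',np.nanmedian(a,axis=0).round(1),'bed',np.nanmedian(P[150:180,310:350].reshape(-1,3),axis=0).round(1))
go(413,195,140,179.5)
E
```

```text
pin top z [558.2 155.4  64.5] bed [551.1  97.6  30.2]
shift cm [14.62  6.71  1.87] turn [ 0.004  0.008 -0.003] yaw now 179.32 J6 -1.34 rows>= 4
```

```bash
python3 -m crank '[4,1,0,0.004,0.008,0,-0.5, 8,2,0.5,0.004,0.008,0,-1, 12,4,1,0.004,0.008,0,-1, 14.6,6.5,1.9,0.004,0.008,0,-1, 14.6,6.5,1.9,0.004,0.008,0,-1, 14.6,6.5,1.9,0.004,0.008,0,-1, 14.6,6.5,1.9,0.004,0.008,0,-1, 14.6,6.5,1.9,0.004,0.008,0,-1]' 30; python3 look.py wrist w33; python3 - <<'E'
from h import *
p,d,c=load('w33','wrist');H,S,V=cv2.split(cv2.cvtColor(p,cv2.COLOR_RGB2HSV));P=cloud(d,c)
for b in blobs((H>50)&(H<85)&(S>120)&(V>30),c,53,60): print(b, P[int(b[5][1]),int(b[5][0])].round(1))
E
```

```text
time: 40.9
eef_pos: [414.0, 192.8, 139.7]
eef_rot: [-3.141, 0.0, 3.129]
wrist_force: [0.2, 0.1, -0.8]
opening: -0.003
t 40.95 p [414.2 192.6 139.7] rot [-3.141 -0.     3.128] F [ 0.8 -0.   0.8] op 0.003 q [ 0.44  0.01 -0.36  1.2  -0.   -1.12]
```

View pics/w33.png

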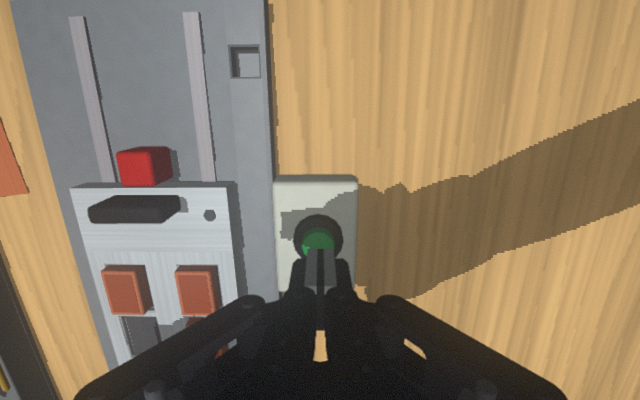

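```bash
python3 - <<'E'
from h import *
p,d,c=load('w33','wrist');P=cloud(d,c)
print(onz([(318,239),(318,232),(318,243)],c,50).round(1));print(P[242,312].round(1),P[242,325].round(1),P[220,318].round(1),P[190,290].round(1))
crop(p,270,170,370,270,6,'w33c.png')
E
```

```text
[[416.8 219.9  50. ]
 [416.7 213.5  50. ]
 [416.9 223.6  50. ]]
[421.7 219.2  57.3] [411.  219.2  57.6] [416.6 203.8  47.3] [440.2 181.1  34.2]
```

View pics/w33c.png

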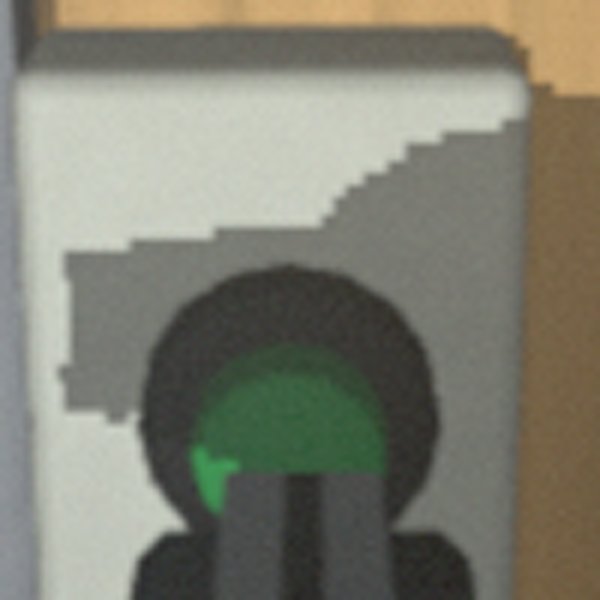

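```bash
python3 -c "
from h import *
go(416,222,68,179.5)"; python3 -m crank '[-0.2,1.5,2,0,0,0,-1, -0.2,2.95,4.5,0,0,0,-1, -0.2,2.95,7,0,0,0,-1, -0.2,2.95,7.2,0,0,0,-1, -0.2,2.95,7.2,0,0,0,-1]'; python3 look.py side s7; python3 -c "
from h import *
crop(load('s7','side')[0],240,80,400,200,4,'s7c.png')"
```

```text
shift cm [-0.14  2.94  7.17] turn [-0.    -0.    -0.004] yaw now 179.25 J6 -1.12 rows>= 2
time: 41.37
eef_pos: [416.1, 220.9, 66.5]
eef_rot: [-3.139, -0.003, 3.127]
wrist_force: [-1.5, -0.2, -0.7]
opening: 0.002
t 41.4167 p [416.9 221.4  67.9] rot [-3.140e+00 -1.000e-03  3.127e+00] F [-0.2  0.1  0.4] op -0.001 q [ 0.49  0.08 -0.45  1.04 -0.   -1.07]
```

View pics/s7c.png

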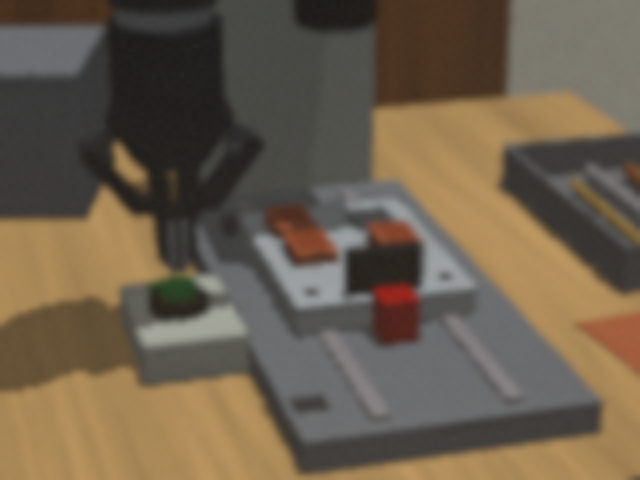

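The closed fingers are just above the button at crop (178,275). Pressing in small steps.

```bash
python3 -m crank '[0,0,0.6,0,0,0,-1, 0,0,1.1,0,0,0,-1, 0,0,1.4,0,0,0,-1, 0,0,1.6,0,0,0,-1, 0,0,1.6,0,0,0,-1]'
```

```text
time: 41.83
eef_pos: [417.8, 221.4, 52.4]
eef_rot: [-3.141, 0.001, 3.127]
wrist_force: [2.8, -1.1, 2.9]
opening: -0.001
```

```bash
python3 -m crank '[0,0,0.2,0,0,0,-1, 0,0,0.4,0,0,0,-1, 0,0,0.6,0,0,0,-1, 0,0,0.6,0,0,0,-1]'
```

```text
time: 42.17
eef_pos: [418.0, 221.5, 49.6]
eef_rot: [-3.142, 0.003, 3.127]
wrist_force: [-8.1, -5.5, 28.7]
opening: 0.0
```

```bash
python3 -m crank '[0,0,-1,0,0,0,-1, 0,0,-4,0,0,0,-1, 0,-2,-8,0,0,0,-1, 0,-5,-11,0,0,0,-1, 0,-9,-13,0,0,0,-1, 0,-12,-13,0,0,0,-1, 0,-12,-13,0,0,0,-1, 0,-12,-13,0,0,0,-1]'; python3 -c "
from h import *
st();go(420,-60,230,179.5)"
```

```text
time: 42.83
eef_pos: [415.9, 100.3, 179.9]
eef_rot: [3.141, 0.004, 3.123]
wrist_force: [-0.6, 0.7, -1.0]
opening: -0.002
t 42.8333 p [415.9 100.3 179.9] rot [3.141 0.004 3.123] F [-0.6  0.7 -1. ] op -0.002 q [ 0.24 -0.06 -0.34  1.28 -0.   -1.32]
shift cm [ -0.72 -16.01  -5.01] turn [ 0.001  0.004 -0.009] yaw now 178.96 J6 -1.32 rows>= 5
```

```bash
python3 -m crank '[10,-3,-1,0,0,0,-1, 13,-6,-2,0,0,0,-1, 14,-10,-4,0,0,0,-1, 14,-14,-5,0,0,0,-1, 14,-18,-5,0,0,0,-1, 14,-22,-5,0,0,0,-1, 14,-22,-5,0,0,0,-1, 14,-22,-5,0,0,0,-1]'; python3 look.py top t9; python3 look.py side s9; python3 look.py wrist w34; python3 -c "
from h import *
crop(load('s9','side')[0],260,80,420,200,4,'s9c.png')
p,d,c=load('t9','top');crop(p,120,110,320,240,4,'t9c.png')"
```

```text
time: 43.5
eef_pos: [270.6, -122.2, 229.4]
eef_rot: [-3.14, 0.004, 3.113]
wrist_force: [-0.2, -0.2, -0.6]
opening: -0.0
t 43.55 p [ 271.1 -120.1  229. ] rot [3.141e+00 3.000e-03 3.115e+00] F [ 0.6  1.1 -0.2] op -0.003 q [-0.42 -0.31 -0.43  1.44  0.   -1.96]
t 43.6 p [ 271.4 -118.2  228.7] rot [3.140e+00 3.000e-03 3.118e+00] F [-1.2  0.8 -0.3] op 0.004 q [-0.41 -0.31 -0.44  1.44  0.   -1.96]
t 43.65 p [ 271.7 -116.9  228.6] rot [3.139e+00 3.000e-03 3.121e+00] F [-0.  -0.2  0.4] op 0.002 q [-0.41 -0.31 -0.44  1.44  0.   -1.96]
```

View pics/t9c.png

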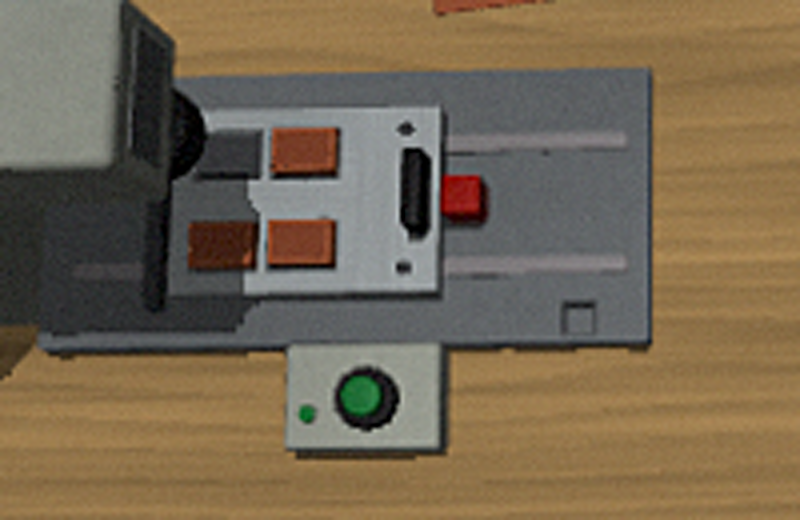

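View pics/s9.png

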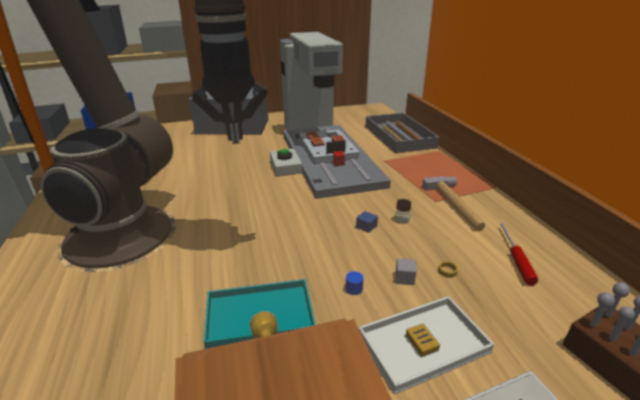

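View pics/s9c.png

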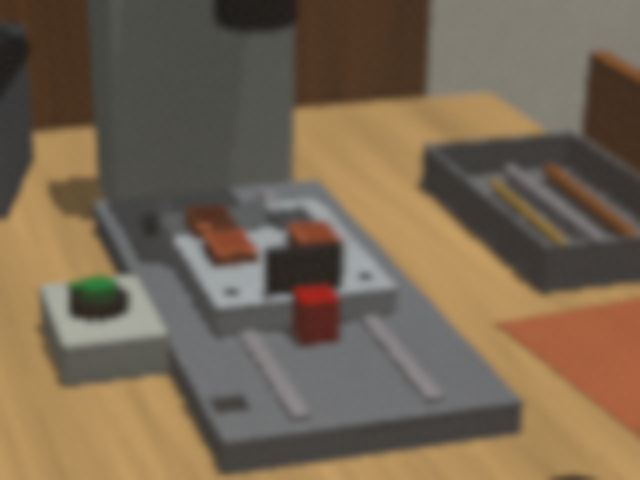

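Everything is in place. The plate edge and pin are at the same pixels as at the start, with three coppers in the nest and the brass bar in the tray. Checking heights once more, then handing in.

```bash
python3 - <<'E'
from h import *
p,d,c=load('t9','top');P=cloud(d,c);z=np.load('pics/top0.npz');P0=cloud(z['d'],c)
g=lambda P,u,v:np.nanmedian(P[v-2:v+3,u-2:u+3,2]).round(1)
for n,(u,v) in dict(pin=(235,158),bed=(272,160),p4=(196,147),p3=(195,170),p1=(175,171),btn=(210,208),brass=(446,178)).items(): print(n,g(P,u,v),'start',g(P0,u,v))
st(); print(bot.hand_in())
E
```

```text
pin 57.9 start 57.3
bed 23.7 start 23.4
p4 56.5 start 55.4
p3 57.2 start 39.8
p1 56.8 start 41.0
btn 55.3 start 55.4
brass 18.7 start 3.3
t 43.65 p [ 271.7 -116.9  228.6] rot [3.139e+00 3.000e-03 3.121e+00] F [-0.  -0.2  0.4] op 0.002 q [-0.41 -0.31 -0.44  1.44  0.   -1.96]
the job is handed in; nothing more can be done
None
```

The changeover is done and handed in at about 44 s. I parked the lock pin, drew the slide out and laid the one brass bar in the white tray. The three copper bars that were there went into pockets 3, 4 and 1. Then I pushed the slide home, put the pin back in the lock hole and pressed the start button.

- **Copper bars:** the tops stand 10 mm above the nest plate. With the slide out they were flat within 0.003 rad.
- **Slide:** the pull grip came back to y = 185.8 mm, the same as before it was drawn out, with about 15 N against the stop.
- **Lock pin:** its top is 34 mm above the bed, so it is fully down.
- **Start button:** it bottomed out at about 29 N on the wrist and is back at its starting height.
- **Brass bar:** it lies flat mid-tray, top at about 19 mm. The other bench items look unmoved in the pictures.

No check failed. The wrist and top cameras disagreed with the robot's own position by about 1 to 2 mm, so I set each bar and the pin by comparing it with its pocket or hole in the same picture.

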